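Lay out the output-shaft parts in the rebuild tray

ROBOT

A 6-joint arm with a two-finger parallel gripper is mounted at the origin on the work surface. World frame = base frame: x ahead of the robot, y to its left, z up, the work surface at z = 0. Lengths are in mm, angles in rad, forces in N, time in s.
With the tool pointing down it reaches from about 325 to 750 mm from the base axis. Payload 7.6 kg.
Tool frame: the origin (TCP) lies at the centre of the arm's flange, where the gripper is bolted on; the fingertips stand 173 mm ahead of it and the grasp point (between the pads) lies 155 mm ahead of it; z points along the fingers, x is the direction in which the jaws open and shut, and the axes are right-handed (so a half turn about z gives the same grasp; the last joint's range is limited). The gripper opens to 85 mm and grips with 20 to 120 N. Pads are 22 mm wide; open, the fingers measure 114 mm over their backs; the gripper's body (76 mm by 85 mm) begins 54 mm behind the grasp point. The pads swing forward as they close: fully open they stand 13 mm farther back than shut.
Start: joints at [-1.237, 0.052, 1.401, -0, 1.689, -0.07], TCP at [206.301, -482.772, 404.723] pointing down, gripper open.
Joint ranges: [-2.9, 2.9], [-0.91, 2.17], [0.12, 2.37], [-1.06, 4.2], [0.26, 2.73], [-2.93, 2.93]. Speed limits (rad/s): [2.57, 2.57, 3.01, 3.14, 3.14, 3.14].

INTERFACE

Orientations are given as a unit quaternion [w, x, y, z].
In Python, from rig import read_state, camera, calibration, close_job gives the robot as it stands.
- The arm moves only by the shell command python3 -m pendant 'ROWS' [FORCE]. ROWS is JSON, a list of rows, each an object of numbers: "fingers": the gripper's target within -1 to 1 (shut at 1, half-way at 0, fully open at -1); "tx", "ty", "tz": the shift along the world's x, y, z in cm; "ax", "ay", "az": the turn, a rotation vector about the world's x, y, z in rad. A call has exactly 10 rows; each row shifts and turns the commanded pose from where the row before left it; what a row does not reach is not made up. A row lasts 1/10 s, in which the tool goes at most 50 mm and 8.59 degrees, less where a joint would pass 70% of its speed; a pose out of reach is approached as far as the arm can. A call is refused whole if a number of a shift passes 5 or a number of a turn 0.15, either way. A call with a gripper value outside its range is refused whole. The fingers move at their own pace and stop on an object; FORCE is the grip in N (left out, the last holds). Time passes only in rows, so rows that do not move let the fingers close, or fill a call up. It gives the time, the measured TCP pose, the force and the opening at its end, in the units of the state.
- read_state(): the state, without advancing time (a new reading comes with each control period).
- camera(name): name is "scene" or "top"; returns the picture (420x560x3 uint8, blue, green, red); there is no depth.
- calibration(name): a dict with "intrinsics" (3x3 intrinsics, pixels), "position" and "rotation" of the camera in the world. Camera axes: x right, y up, looking along -z (the intrinsics and any distortion apply to the point x, -y, -z); pixel columns grow to the right and rows downward; lengths in mm; the calibration is good to about 2 mm. A picture is of the moment at which its call begins. calibration takes no time and is no camera call.
- close_job(): hands the job in, once; it reports no verdict.
The state is a dict: "time_s": time; "qpos": joint angles; "qvel": joint speeds; "effort": joint torques, N m; "ee_pos": TCP position; "tcp_rot": TCP orientation; "contact_force": force on the tool from outside, world axes, zero at the start; "torque": the same for the moment, N m; "opening": finger opening in mm.
Only numpy, scipy, OpenCV 4.12 (cv2) and the standard library are available. Lean on these libraries where they do the work, as an engineer would, in place of code of your own. Each camera call takes 0.05 s, during which the arm holds its last target.

TASK

Lay out the parts for the output shaft in the tray, one to a bay and lying flat, in the order they go on: the sound gear in the bay next to the tray's handle, the ball bearing in the middle bay and the castle nut in the far bay. The bearing is under the sleeve on the spindle: take the sleeve off, get the bearing out, and put the sleeve back over the spindle, right down on its disc. Leave the broken gear, the plain nut, the tin and the wrench where they are.

Things in the scene. Friction and masses are not known exactly. Their poses are not given: they have to be found in the camera images.
- tray: Fixed shallow grey tray, 126 (x) by 250 mm (y), walls 4 mm thick, 18 high, floor 4 thick. Three bays in a row along y, each 118 (x) by 78 mm (y) inside. A black loop handle sticks out 25 mm at the +y end, below the rim. Origin: centre of the underside. Bay centres at x = 0, y = +82 mm (handle end), 0 (middle), -82 mm (far end), floor at z = 4 mm. Turned any way round.
- spindle: Fixed storage spindle: dark steel disc 90 mm across, 8 mm thick, with an upright 16 mm post in its middle, post top 48 mm above the bench, the last 6 mm tapered. Origin: centre of the disc's underside; z up. At the start the bearing lies on the disc over the post and the sleeve stands on the bearing, over the same post.
- bearing: Ball bearing, a steel ring 58 mm outside, bore 28 mm, 20 mm high, with a ring of balls in a dark groove on top. At the start it lies on the spindle's disc under the sleeve, its rim showing round the sleeve. Origin: centre of its underside; z up.
- sleeve: Plain spacer sleeve, a dark steel tube 39 mm outside, bore 26 mm, 34 mm high. At the start it stands on top of the bearing on the spindle. Origin: centre of its lower end; z up.
- gear: Sound steel spur gear lying flat: 56 mm over the teeth, 45 mm at the roots, 26 mm high, bore 20 mm, 12 teeth all round, 6.5 mm wide at the tips. Origin: centre of its underside; z up; a tooth points along x and every 30 degrees from it.
- broken_gear: Look-alike of the gear, same size and steel, but five neighbouring teeth are broken off, leaving nearly half its edge smooth. Not wanted. Origin: centre of its underside; z up; x points along the first missing tooth, and the gap runs on to 120 degrees towards +y.
- castle_nut: Castle nut, steel, standing flat: hexagon 44 mm across flats (51 mm across corners), 22 mm high, with a crown of six upright blocks with slots between them on top, to 33 mm high in all, crown 41 mm across. Threaded hole 26 mm. Origin: centre of its underside; z up; x points square to a flat, further flats every 60 degrees.
- plain_nut: Look-alike of the castle nut: the same hexagon, 44 mm across flats, 22 mm high, with a flat top and no crown. Not wanted. Origin: centre of its underside; z up; x points square to a flat.
- tin: Bystander: closed metal tin with a paper label, 66 mm in diameter, 90 mm high. Origin: centre of its underside.
- wrench: Bystander: open wrench lying flat, about 150 mm long along its x. Origin: under its middle, on the bench.

How it is judged:
By the outcome, as a careful person would: the job done as asked, in the order asked, and still so for the second after the job is handed in, with the robot touching nothing.
It also fails if it takes over 115 s, if anything falls off the work surface, if the arm or the gripper's body presses on something with over 40 N, if the wrist force passes 120 N, or if a joint passes its speed limit or range.

## Working session

There is one attempt and no reset: what is moved stays moved. The work goes in short steps, Python scripts to look and compute and a shell command to move; the robot and the scene stay as the last step left them, time stands still between calls to the robot, and variables do not carry over. Pictures are saved under pics/ and viewed, and the job is handed in when it is done.

```bash
ls; mkdir -p pics
python3 - <<'E'
from rig import *
import cv2
print(read_state())
for n in ("scene","top"):
    im=camera(n); cv2.imwrite(f"pics/{n}0.png",im); print(n,calibration(n))
E
```

```text
pics
{'time_s': 0.0, 'qpos': array([-1.23730484e+00,  5.28713564e-02,  1.40178662e+00, -1.75425345e-05,
        1.68856054e+00, -7.03299161e-02]), 'qvel': array([ 0.00028004, -0.0007054 , -0.00095749,  0.00058009,  0.00101203,
        0.00075115]), 'effort': array([-8.61567860e-04, -3.81666827e+01, -3.60185409e+01, -1.56045512e-04,
        6.30264767e-03,  3.15637607e-06]), 'ee_pos': array([ 206.28689587, -482.74399352,  403.82283284]), 'tcp_rot': array([-4.87528490e-04,  8.34545516e-01, -5.50938400e-01, -6.50578979e-04]), 'contact_force': array([ 0.59164934, -0.36662704,  0.24223726]), 'torque': array([ 0.00194241, -0.00350869,  0.01970542]), 'opening': 85.41686766730236}
scene {'intrinsics': array([[491.0262874 ,   0.        , 273.8423353 ],
       [  0.        , 491.0262874 , 205.31364677],
       [  0.        ,   0.        ,   1.        ]]), 'position': array([1222.3459298 , -317.74845963,  884.66681731]), 'rotation': array([0.76233599, 0.31637699, 0.20518429, 0.52597419])}
top {'intrinsics': array([[528.53385734,   0.        , 287.39053043],
       [  0.        , 528.53385734, 211.63382963],
       [  0.        ,   0.        ,   1.        ]]), 'position': array([ 279.39598965,   -3.17427446, 1255.05318207]), 'rotation': array([-0.69410546, -0.06366019,  0.05396478,  0.71501944])}
```

View pics/scene0.png

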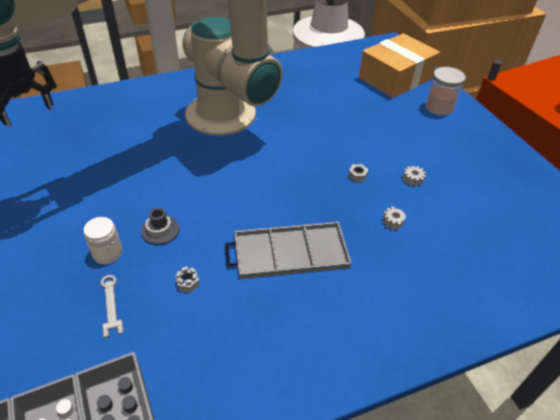

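View pics/top0.png

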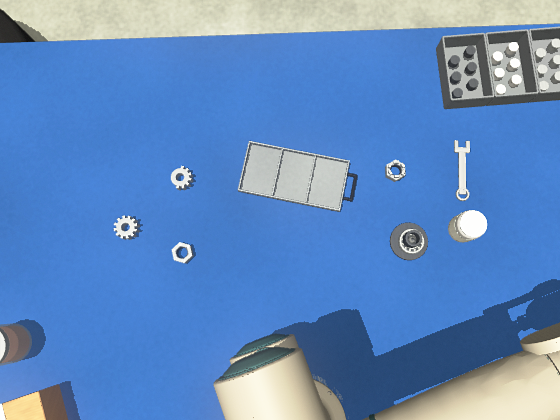

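The top view shows the tray at (295,175) with its handle on the right at (350,187), the spindle at (409,240), the castle nut at (396,170), the gears at (181,177) and (126,227), and the plain nut at (182,253). Next I'll enlarge crops.

Run:
```python
import cv2,numpy as np
im=cv2.imread("pics/top0.png")
def c(x,y,w,h,s):
    return cv2.resize(im[y:y+h,x:x+w],None,fx=s,fy=s,interpolation=cv2.INTER_CUBIC)
a=np.hstack([c(160,155,44,44,9),c(104,205,44,44,9)]); 
b=np.hstack([c(374,148,44,44,9),c(387,218,44,44,9)])
cv2.imwrite("pics/a.png",np.vstack([a])); cv2.imwrite("pics/b.png",b)
cv2.imwrite("pics/t.png",c(232,132,130,85,6))
```

```text
(no output)
```

View pics/a.png

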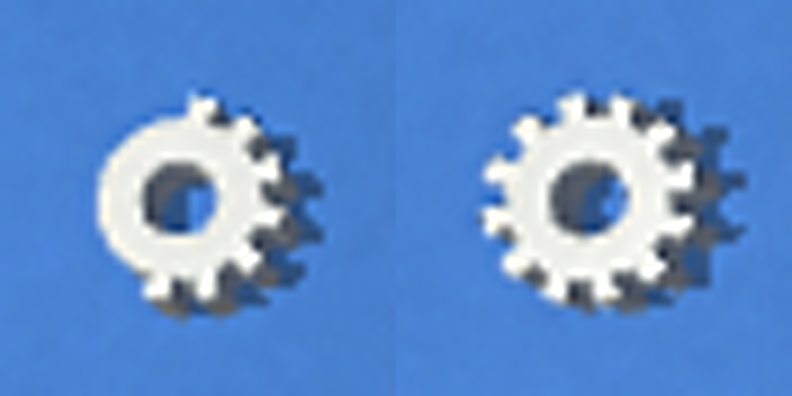

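View pics/b.png

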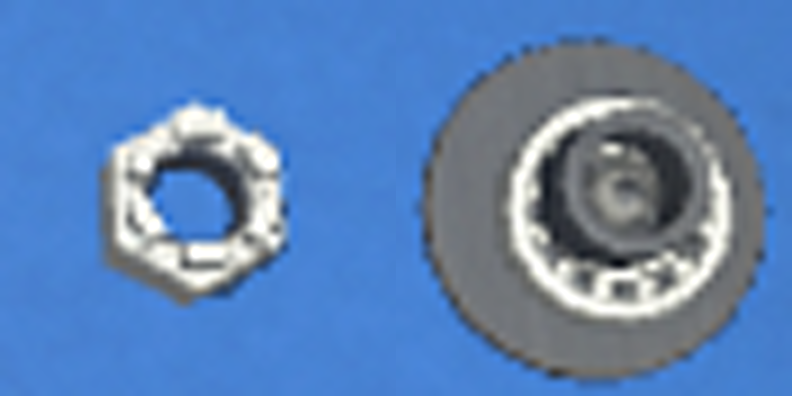

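View pics/t.png

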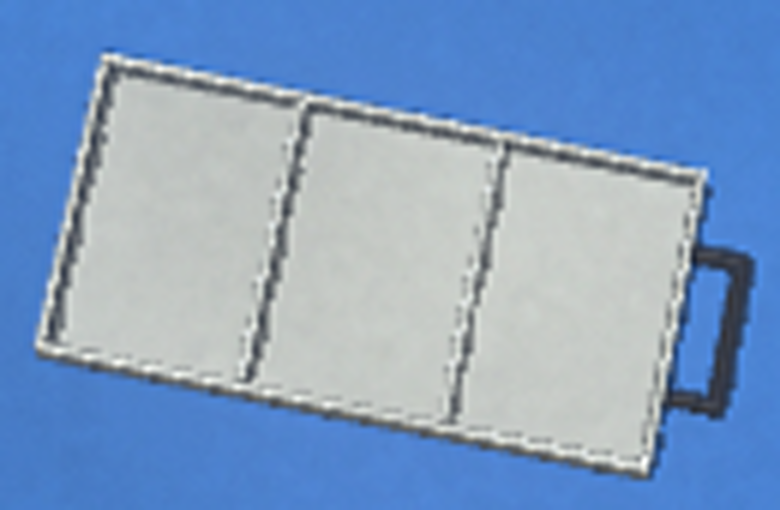

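The sound gear is the right-hand one in a.png, at about (126,227); the broken one is at (181,177). The tray rim corners in the t crop are (107,56), (706,175), (645,474) and (40,348), with the handle on the right.

```bash
cat > h.py <<'E'
import numpy as np,cv2
from rig import *
from scipy.spatial.transform import Rotation as R
def cal(n):
    c=calibration(n); q=c['rotation']; return c['intrinsics'],np.array(c['position']),R.from_quat(np.r_[q[1:],q[0]]).as_matrix()
def unp(n,uv,z):
    K,p,M=cal(n); u,v=uv
    d=M@np.array([(u-K[0,2])/K[0,0],-(v-K[1,2])/K[1,1],-1.]); return p+d*(z-p[2])/d[2]
def proj(n,P):
    K,p,M=cal(n); c=(np.atleast_2d(P)-p)@M
    return np.c_[K[0,2]+K[0,0]*c[:,0]/-c[:,2],K[1,2]-K[1,1]*c[:,1]/-c[:,2]]
def circ(x,y,z,r,n=72):
    t=np.linspace(0,2*np.pi,n); return np.c_[x+r*np.cos(t),y+r*np.sin(t),0*t+z]
def poly(x,y,z,r,n,a0):
    t=a0+np.arange(n+1)*2*np.pi/n; return np.c_[x+r*np.cos(t),y+r*np.sin(t),0*t+z]
def draw(n,im,curves,box,s,out):
    x,y,w,h=box; o=cv2.resize(im[y:y+h,x:x+w],None,fx=s,fy=s,interpolation=cv2.INTER_CUBIC)
    for c,col in curves:
        q=(proj(n,c)-[x,y]+.5)*s-.5
        cv2.polylines(o,[np.round(q*16).astype(np.int32)],False,col,1,cv2.LINE_AA,4)
    cv2.imwrite(out,o)
def cp(px,x0,y0,s): return ((px[0]+.5)/s-.5+x0,(px[1]+.5)/s-.5+y0)
E
python3 - <<'E'
from h import *
np.set_printoptions(precision=1,suppress=True)
cs=[unp("top",cp(p,232,132,6),18) for p in [(107,56),(706,175),(645,474),(40,348)]]
for c in cs: print(c)
cs=np.array(cs);m=cs.mean(0);ax=(cs[1]+cs[2]-cs[0]-cs[3]);print("tray",m,np.degrees(np.arctan2(ax[1],ax[0])),np.linalg.norm(cs[1]-cs[0]),np.linalg.norm(cs[2]-cs[1]))
print("gear",unp("top",cp((193,199),104,205,9),26))
print("broken",unp("top",cp((180,200),160,155,9),26))
print("bearing",unp("top",cp((225,207),387,218,9),28))
print("sleeve",unp("top",cp((240,177),387,218,9),62))
print("nut",unp("top",cp((196,197),374,148,9),22))
E
```

```text
[664.7  98.2  18. ]
[ 607.2 -141.5   18. ]
[ 486.3 -111.7   18. ]
[544.7 127.   18. ]
tray [575.7  -7.   18. ] -103.62837038985347 246.57715089754942 124.47628849645353
gear [462.2 394.7  26. ]
broken [578.8 266.3  26. ]
bearing [ 408.8 -275.8   28. ]
sleeve [ 412.7 -272.5   62. ]
nut [ 581.1 -250.    22. ]
```

```bash
cat > ov.py <<'E'
from h import *
R_=(0,0,255);G=(0,255,0);Y=(0,255,255)
def models(tray,gear,nut,sp):
    C=[]
    x,y,a=tray; d=np.array([np.cos(a),np.sin(a)]); e=np.array([d[1],-d[0]])
    for hx,hy in((63,125),(59,39)):
        q=[np.array([x,y])+sx*hx*e+sy*hy*d for sx,sy in((1,1),(1,-1),(-1,-1),(-1,1),(1,1))]
        C.append((np.c_[q,[18 if hx==63 else 4]*5],R_))
    x,y,a=gear
    for r in(28,10): C.append((circ(x,y,26,r),R_))
    for k in range(12):
        t=a+k*np.pi/6; C.append((np.array([[x+r*np.cos(t),y+r*np.sin(t),26] for r in(22,28)]),G))
    x,y,a=nut
    C.append((poly(x,y,22,25.4,6,a+np.pi/6),R_));C.append((poly(x,y,0,25.4,6,a+np.pi/6),G));C.append((circ(x,y,33,20.5),Y));
    x,y=sp
    C+=[(circ(x,y,8,45),R_),(circ(x,y,28,29),G),(circ(x,y,62,19.5),Y)]
    return C
def cen(n,C,box,s,out): draw(n,cv2.imread(f"pics/{n}0.png"),C,box,s,out)
E
cat > ov1.py <<'E'
from ov import *
import sys
C=models((575.7,-7,np.radians(-103.6)),(462.2,394.7,np.radians(15)),(581,-250,np.radians(30)),(409.5,-275))
def st(n,bs,out):
    L=[]
    for i,b in enumerate(bs): cen(n,C,(b[0],b[1],44,44),9,"/tmp/x.png"); L.append(cv2.imread("/tmp/x.png"))
    o=np.hstack(L); cv2.imwrite(out,cv2.resize(o,None,fx=.9,fy=.9) if o.shape[1]<900 else cv2.resize(o,None,fx=.67,fy=.67))
st("top",[(104,205),(374,148),(387,218)],"pics/o1.png")
st("scene",[(372,196) if 0 else (393,155),(165,258),(138,198)],"pics/o2.png")
cen("top",C,(232,132,130,85),6,"pics/o3.png")
cen("scene",C,(220,212,140,75),5,"pics/o4.png")
E
python3 ov1.py
```

```text
(no output)
```

View pics/o1.png

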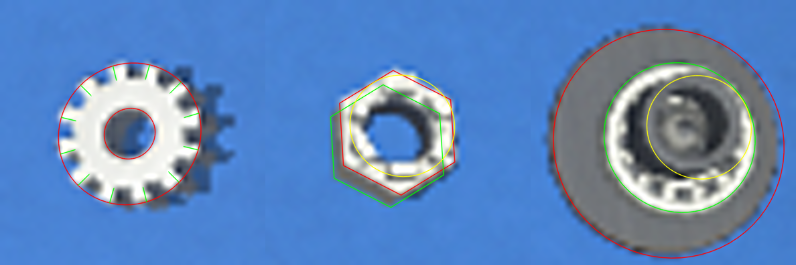

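View pics/o2.png

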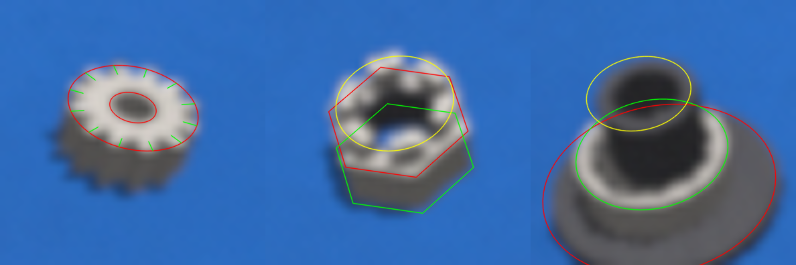

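View pics/o3.png

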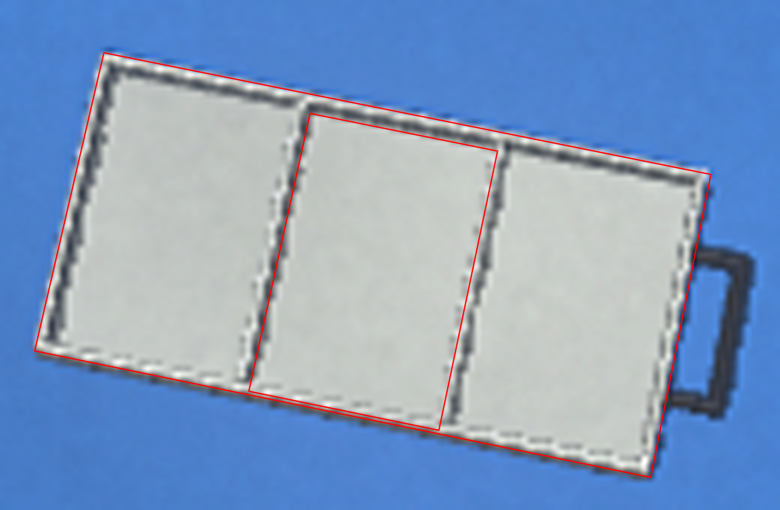

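View pics/o4.png

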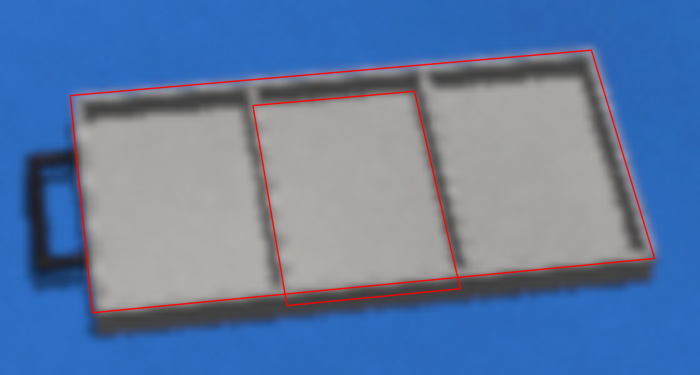

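Tray, gear and nut overlays agree well in both cameras. The sleeve appears off-centre on its post, so I'll refine it, along with the gear and nut angles.

```bash
cat > ov2.py <<'E'
from ov import *
M=(255,0,255)
S=(412.5,-271.5);B=(408.8,-275.3);D=(409,-273.5)
C=[(circ(*D,8,45),R_),(circ(*D,0,45),R_),(circ(*B,28,29),G),(circ(*S,62,19.5),Y),(circ(*S,62,13),Y),(circ(*D,48,5.5),M)]
cen("top",C,(387,218,44,44),12,"/tmp/1.png");cen("scene",C,(136,196,48,48),11,"/tmp/2.png")
a=cv2.imread("/tmp/1.png")[:,:400*2];b=cv2.imread("/tmp/2.png")
cv2.imwrite("pics/o5.png",cv2.resize(np.hstack([a,b]),(800,400))) if 0 else None
h=np.hstack([cv2.resize(a,(400,400)),cv2.resize(b,(400,400))]);cv2.imwrite("pics/o5.png",h)
E
python3 ov2.py
python3 - <<'E'
from ov import *
C=models((575.7,-7,np.radians(-103.6)),(462.2,394.7,np.radians(17)),(581,-250.5,np.radians(27)),(409.5,-275))
cen("top",C,(108,210,34,34),14,"/tmp/1.png");cen("top",C,(379,153,34,34),14,"/tmp/2.png")
cv2.imwrite("pics/o6.png",np.hstack([cv2.resize(cv2.imread(f"/tmp/{i}.png"),(400,400)) for i in(1,2)]))
E
```

```text
(no output)
```

View pics/o5.png

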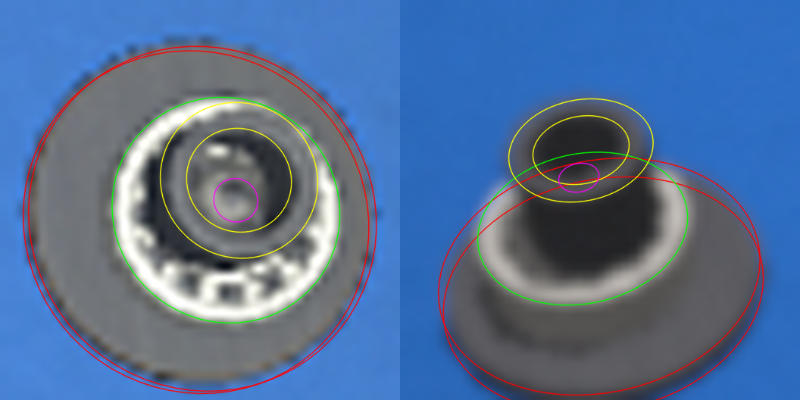

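View pics/o6.png

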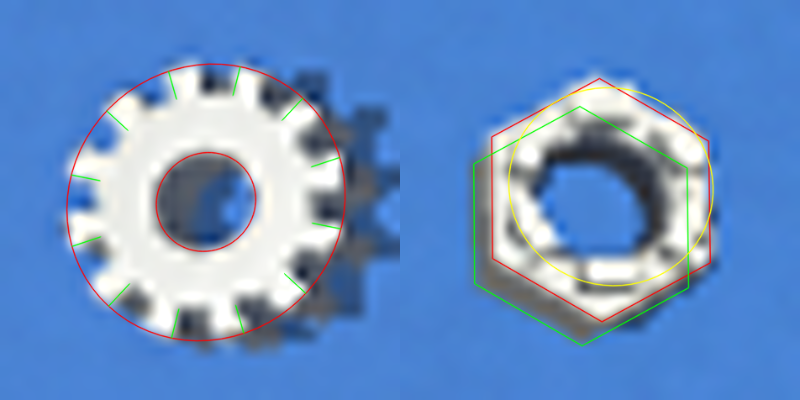

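Refined poses: disc (411,-273), sleeve (412,-272), bearing (409,-275), nut (581,-250) with a flat normal at -33°, gear (462,395) with teeth at about 14°. I'll grip the gear on two teeth with jaw yaw -1°. Moving to the gear first.

```bash
python3 -m pendant '[{"fingers":-1,"tx":2.6,"ty":4.2,"az":0.115},{"tx":2.6,"ty":4.2,"az":0.115},{"tx":2.6,"ty":4.2,"az":0.115},{"tx":2.6,"ty":4.2,"az":0.115},{"tx":2.6,"ty":4.2,"az":0.115},{"tx":2.6,"ty":4.2,"az":0.115},{"tx":2.6,"ty":4.2,"az":0.115},{"tx":2.6,"ty":4.2,"az":0.115},{"tx":2.6,"ty":4.2,"az":0.115},{"tx":2.6,"ty":4.2,"az":0.115}]' 40
```

```text
invalid input
```

```bash
python3 -m pendant '[{"fingers":-1,"tx":2.6,"ty":4.2,"tz":0,"ax":0,"ay":0,"az":0.115},{"fingers":-1,"tx":2.6,"ty":4.2,"tz":0,"ax":0,"ay":0,"az":0.115},{"fingers":-1,"tx":2.6,"ty":4.2,"tz":0,"ax":0,"ay":0,"az":0.115},{"fingers":-1,"tx":2.6,"ty":4.2,"tz":0,"ax":0,"ay":0,"az":0.115},{"fingers":-1,"tx":2.6,"ty":4.2,"tz":0,"ax":0,"ay":0,"az":0.115},{"fingers":-1,"tx":2.6,"ty":4.2,"tz":0,"ax":0,"ay":0,"az":0.115},{"fingers":-1,"tx":2.6,"ty":4.2,"tz":0,"ax":0,"ay":0,"az":0.115},{"fingers":-1,"tx":2.6,"ty":4.2,"tz":0,"ax":0,"ay":0,"az":0.115},{"fingers":-1,"tx":2.6,"ty":4.2,"tz":0,"ax":0,"ay":0,"az":0.115},{"fingers":-1,"tx":2.6,"ty":4.2,"tz":0,"ax":0,"ay":0,"az":0.115}]' 40
```

```text
time_s: 1.1
ee_pos: [466.9, -60.7, 404.5]
tcp_rot: [0.0, 1.0, -0.006, 0.0]
contact_force: [1.4, -0.6, -0.2]
opening: 85.3
```

```bash
python3 -m pendant '[{"fingers":-1,"tx":-0.05,"ty":4.57,"tz":-1.5,"ax":0,"ay":0,"az":0},{"fingers":-1,"tx":-0.05,"ty":4.57,"tz":-1.5,"ax":0,"ay":0,"az":0},{"fingers":-1,"tx":-0.05,"ty":4.57,"tz":-1.5,"ax":0,"ay":0,"az":0},{"fingers":-1,"tx":-0.05,"ty":4.57,"tz":-1.5,"ax":0,"ay":0,"az":0},{"fingers":-1,"tx":-0.05,"ty":4.57,"tz":-1.5,"ax":0,"ay":0,"az":0},{"fingers":-1,"tx":-0.05,"ty":4.57,"tz":-1.5,"ax":0,"ay":0,"az":0},{"fingers":-1,"tx":-0.05,"ty":4.57,"tz":-1.5,"ax":0,"ay":0,"az":0},{"fingers":-1,"tx":-0.05,"ty":4.57,"tz":-1.5,"ax":0,"ay":0,"az":0},{"fingers":-1,"tx":-0.05,"ty":4.57,"tz":-1.5,"ax":0,"ay":0,"az":0},{"fingers":-1,"tx":-0.05,"ty":4.57,"tz":-1.5,"ax":0,"ay":0,"az":0}]'
python3 - <<'E'
from h import *
for n in("scene","top"): cv2.imwrite(f"pics/{n}1.png",camera(n))
print(read_state()['ee_pos'])
a=cv2.imread("pics/top1.png")[150:290,60:220];b=cv2.imread("pics/scene1.png")[90:230,330:490]
cv2.imwrite("pics/p1.png",np.hstack([cv2.resize(a,(400,350)),cv2.resize(b,(400,350))]))
E
```

```text
time_s: 2.1
ee_pos: [460.8, 396.1, 253.6]
tcp_rot: [0.0, 1.0, -0.008, -0.0]
contact_force: [0.6, 0.0, 0.4]
opening: 85.2
[459.44855566 398.07999149 249.94780975]
```

View pics/p1.png

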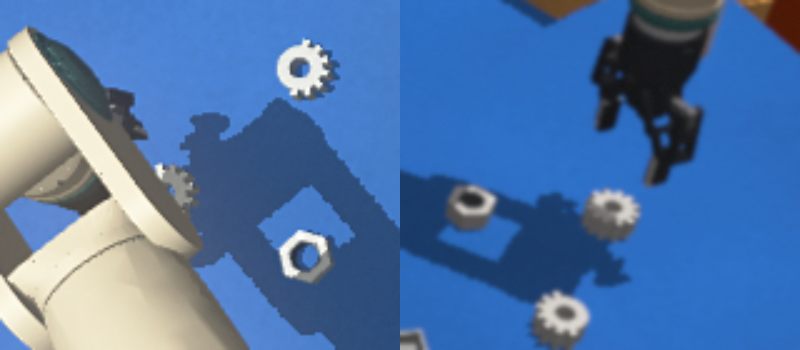

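```bash
python3 -m pendant '[{"fingers":-1,"tx":0.14,"ty":-0.14,"tz":-1.8,"ax":0,"ay":0,"az":0},{"fingers":-1,"tx":0,"ty":0,"tz":-1.8,"ax":0,"ay":0,"az":0},{"fingers":-1,"tx":0,"ty":0,"tz":-0.8,"ax":0,"ay":0,"az":0},{"fingers":-1,"tx":0,"ty":0,"tz":-0.5,"ax":0,"ay":0,"az":0},{"fingers":-1,"tx":0,"ty":0,"tz":0,"ax":0,"ay":0,"az":0},{"fingers":-1,"tx":0,"ty":0,"tz":0,"ax":0,"ay":0,"az":0},{"fingers":-1,"tx":0,"ty":0,"tz":0,"ax":0,"ay":0,"az":0},{"fingers":-1,"tx":0,"ty":0,"tz":0,"ax":0,"ay":0,"az":0},{"fingers":-1,"tx":0,"ty":0,"tz":0,"ax":0,"ay":0,"az":0},{"fingers":-1,"tx":0,"ty":0,"tz":0,"ax":0,"ay":0,"az":0}]'
python3 - <<'E'
from h import *
for n in("scene",): cv2.imwrite(f"pics/{n}2.png",camera(n))
print(read_state()['ee_pos'])
b=cv2.imread("pics/scene2.png")[110:220,340:480]
cv2.imwrite("pics/p2.png",cv2.resize(b,None,fx=5,fy=5,interpolation=2))
E
```

```text
time_s: 3.2
ee_pos: [462.7, 392.9, 205.9]
tcp_rot: [-0.0, 1.0, -0.008, 0.0]
contact_force: [0.5, 1.0, -0.1]
opening: 85.3
[462.7176214  392.84044888 205.84419125]
```

View pics/p2.png

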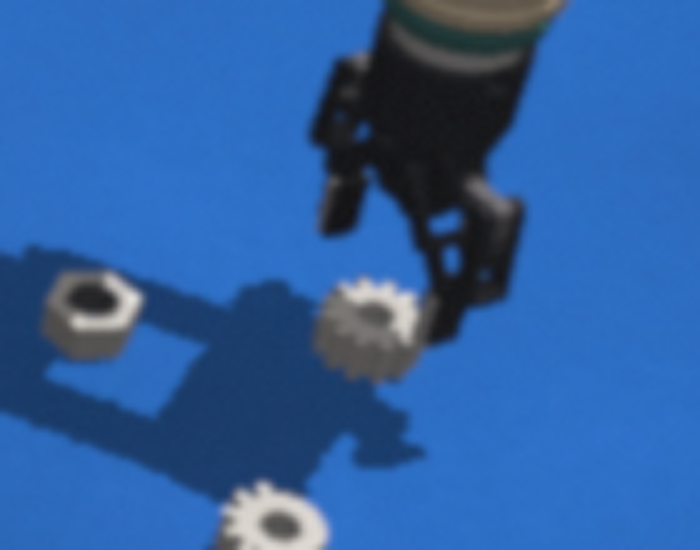

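Run:
```python
from h import *
s=read_state();q=s['tcp_rot'];M=R.from_quat(np.r_[q[1:],q[0]]).as_matrix();print(M.round(3),s['ee_pos'])
for d in(-42,0,42):
    for L in (160,173):
        P=s['ee_pos']+M@[d,0,L]; print(d,L,P.round(1),((proj("scene",P)-[340,110]+.5)*5).round())
print(((proj("scene",[462.2,394.7,26])-[340,110]+.5)*5).round())
```

```text
[[ 1.    -0.017  0.   ]
 [-0.017 -1.     0.   ]
 [ 0.    -0.    -1.   ]] [462.7176214  392.84044888 205.84419125]
-42 160 [420.8 393.6  45.8] [[339. 238.]]
-42 173 [420.8 393.6  32.8] [[334. 257.]]
0 160 [462.8 392.9  45.8] [[381. 287.]]
0 173 [462.8 392.9  32.8] [[376. 306.]]
42 160 [504.8 392.1  45.9] [[425. 339.]]
42 173 [504.8 392.1  32.9] [[419. 357.]]
[[375. 314.]]
```

Fingertips project as predicted (open tips reach about 160 mm). Going down and closing.

```bash
python3 -m pendant '[{"fingers":-1,"tx":-0.05,"ty":0.19,"tz":-1.2,"ax":0,"ay":0,"az":0},{"fingers":-1,"tx":0,"ty":0,"tz":-1.2,"ax":0,"ay":0,"az":0},{"fingers":-1,"tx":0,"ty":0,"tz":-0.77,"ax":0,"ay":0,"az":0},{"fingers":-1,"tx":0,"ty":0,"tz":0,"ax":0,"ay":0,"az":0},{"fingers":1,"tx":0,"ty":0,"tz":0,"ax":0,"ay":0,"az":0},{"fingers":1,"tx":0,"ty":0,"tz":0,"ax":0,"ay":0,"az":0},{"fingers":1,"tx":0,"ty":0,"tz":0,"ax":0,"ay":0,"az":0},{"fingers":1,"tx":0,"ty":0,"tz":0,"ax":0,"ay":0,"az":0},{"fingers":1,"tx":0,"ty":0,"tz":0,"ax":0,"ay":0,"az":0},{"fingers":1,"tx":0,"ty":0,"tz":0,"ax":0,"ay":0,"az":0}]' 50
```

```text
time_s: 4.25
ee_pos: [462.5, 394.9, 175.1]
tcp_rot: [-0.001, 1.0, -0.009, 0.001]
contact_force: [-1.1, 0.1, 5.3]
opening: 53.7
```

```bash
python3 -m pendant '[{"fingers":1,"tx":0,"ty":0,"tz":2,"ax":0,"ay":0,"az":0},{"fingers":1,"tx":0,"ty":0,"tz":4,"ax":0,"ay":0,"az":0},{"fingers":1,"tx":0.8,"ty":-4.4,"tz":0,"ax":0,"ay":0,"az":-0.07},{"fingers":1,"tx":0.8,"ty":-4.4,"tz":0,"ax":0,"ay":0,"az":-0.07},{"fingers":1,"tx":0.8,"ty":-4.4,"tz":0,"ax":0,"ay":0,"az":-0.07},{"fingers":1,"tx":0.8,"ty":-4.4,"tz":0,"ax":0,"ay":0,"az":0},{"fingers":1,"tx":0.8,"ty":-4.4,"tz":0,"ax":0,"ay":0,"az":0},{"fingers":1,"tx":0.8,"ty":-4.4,"tz":0,"ax":0,"ay":0,"az":0},{"fingers":1,"tx":0.8,"ty":-4.4,"tz":0,"ax":0,"ay":0,"az":0},{"fingers":1,"tx":0.8,"ty":-4.4,"tz":0,"ax":0,"ay":0,"az":0}]' && python3 -m pendant '[{"fingers":1,"tx":0.8,"ty":-3.8,"tz":0,"ax":0,"ay":0,"az":0},{"fingers":1,"tx":0.8,"ty":-3.8,"tz":0,"ax":0,"ay":0,"az":0},{"fingers":1,"tx":0.8,"ty":-3,"tz":0,"ax":0,"ay":0,"az":0},{"fingers":1,"tx":0.62,"ty":-2.34,"tz":0,"ax":0,"ay":0,"az":0},{"fingers":1,"tx":0,"ty":0,"tz":0,"ax":0,"ay":0,"az":0},{"fingers":1,"tx":0,"ty":0,"tz":-1,"ax":0,"ay":0,"az":0},{"fingers":1,"tx":0,"ty":0,"tz":-1.5,"ax":0,"ay":0,"az":0},{"fingers":1,"tx":0,"ty":0,"tz":-0.5,"ax":0,"ay":0,"az":0},{"fingers":1,"tx":0,"ty":0,"tz":0,"ax":0,"ay":0,"az":0},{"fingers":1,"tx":0,"ty":0,"tz":0,"ax":0,"ay":0,"az":0}]'
python3 - <<'E'
from h import *
for n in("scene","top"): cv2.imwrite(f"pics/{n}3.png",camera(n))
print(read_state()['ee_pos'])
b=cv2.imread("pics/scene3.png")[190:290,210:370];a=cv2.imread("pics/top3.png")[110:240,200:408]
cv2.imwrite("pics/p3.png",np.hstack([cv2.resize(a,(400,250)),cv2.resize(b,(400,250),interpolation=2)]))
E
```

```text
time_s: 5.25
ee_pos: [525.9, 40.9, 233.3]
tcp_rot: [0.0, 0.994, -0.113, -0.001]
contact_force: [1.4, 1.8, -2.9]
opening: 53.4
time_s: 6.25
ee_pos: [556.4, -86.2, 203.9]
tcp_rot: [-0.0, 0.994, -0.113, -0.0]
contact_force: [-0.1, -0.6, -3.4]
opening: 53.7
[556.60422017 -86.45075237 204.59218501]
```

View pics/p3.png

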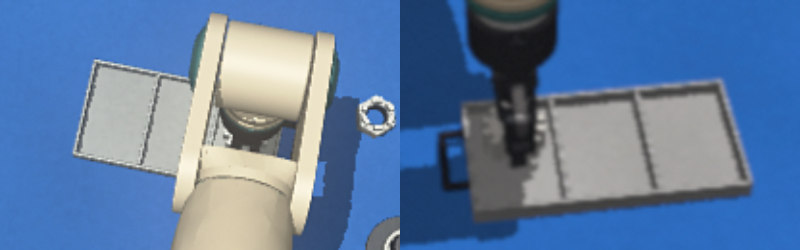

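```bash
python3 -m pendant '[{"fingers":1,"tx":0,"ty":0,"tz":-1,"ax":0,"ay":0,"az":0},{"fingers":1,"tx":0,"ty":0,"tz":-1,"ax":0,"ay":0,"az":0},{"fingers":1,"tx":0,"ty":0,"tz":-0.5,"ax":0,"ay":0,"az":0},{"fingers":1,"tx":0,"ty":0,"tz":0,"ax":0,"ay":0,"az":0},{"fingers":1,"tx":0,"ty":0,"tz":0,"ax":0,"ay":0,"az":0},{"fingers":1,"tx":0,"ty":0,"tz":0,"ax":0,"ay":0,"az":0},{"fingers":-0.6,"tx":0,"ty":0,"tz":0,"ax":0,"ay":0,"az":0},{"fingers":-0.6,"tx":0,"ty":0,"tz":0,"ax":0,"ay":0,"az":0},{"fingers":-0.6,"tx":0,"ty":0,"tz":0,"ax":0,"ay":0,"az":0},{"fingers":-0.6,"tx":0,"ty":0,"tz":0,"ax":0,"ay":0,"az":0}]'
```

```text
time_s: 7.35
ee_pos: [556.5, -86.7, 178.9]
tcp_rot: [0.0, 0.994, -0.113, 0.0]
contact_force: [-0.5, -0.1, -0.3]
opening: 68.3
```

```bash
python3 -m pendant '[{"fingers":-0.6,"tx":0,"ty":0,"tz":3,"ax":0,"ay":0,"az":0},{"fingers":-0.6,"tx":0,"ty":0,"tz":3,"ax":0,"ay":0,"az":0},{"fingers":-0.6,"tx":0,"ty":0,"tz":2,"ax":0,"ay":0,"az":0},{"fingers":-1,"tx":-2.4,"ty":-3.09,"tz":0,"ax":0,"ay":0,"az":0},{"fingers":-1,"tx":-2.4,"ty":-3.09,"tz":0,"ax":0,"ay":0,"az":0},{"fingers":-1,"tx":-2.4,"ty":-3.09,"tz":0,"ax":0,"ay":0,"az":0},{"fingers":-1,"tx":-2.4,"ty":-3.09,"tz":0,"ax":0,"ay":0,"az":0},{"fingers":-1,"tx":-2.4,"ty":-3.09,"tz":0,"ax":0,"ay":0,"az":0},{"fingers":-1,"tx":-2.4,"ty":-3.09,"tz":0,"ax":0,"ay":0,"az":0},{"fingers":-1,"tx":0,"ty":0,"tz":0,"ax":0,"ay":0,"az":0}]'
python3 - <<'E'
from h import *
for n in("scene","top"): cv2.imwrite(f"pics/{n}4.png",camera(n))
print(read_state()['ee_pos'])
b=cv2.imread("pics/scene4.png")[140:290,90:330];a=cv2.imread("pics/top4.png")[130:260,232:440]
cv2.imwrite("pics/p4.png",np.hstack([cv2.resize(a,(400,250),interpolation=2),cv2.resize(b,(400,250),interpolation=2)]))
E
```

```text
time_s: 8.35
ee_pos: [410.2, -274.8, 259.2]
tcp_rot: [0.001, 0.993, -0.116, -0.0]
contact_force: [-0.1, -0.4, 1.0]
opening: 85.3
[ 412.09364402 -272.536321    259.10925156]
```

View pics/p4.png

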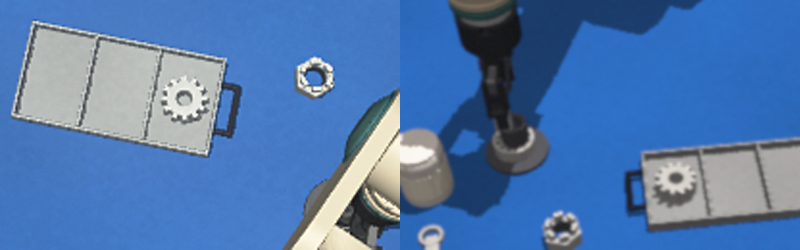

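The gear lies flat in the handle bay (top-crop pixel 185,98). Next is the sleeve.

```bash
python3 -m pendant '[{"fingers":-1,"tx":0,"ty":0,"tz":-2,"ax":0,"ay":0,"az":0},{"fingers":-1,"tx":0,"ty":0,"tz":-2,"ax":0,"ay":0,"az":0},{"fingers":-1,"tx":0,"ty":0,"tz":-1.2,"ax":0,"ay":0,"az":0},{"fingers":-1,"tx":0,"ty":0,"tz":-0.5,"ax":0,"ay":0,"az":0},{"fingers":-1,"tx":0,"ty":0,"tz":0,"ax":0,"ay":0,"az":0},{"fingers":0.4,"tx":0,"ty":0,"tz":0,"ax":0,"ay":0,"az":0},{"fingers":1,"tx":0,"ty":0,"tz":0,"ax":0,"ay":0,"az":0},{"fingers":1,"tx":0,"ty":0,"tz":0,"ax":0,"ay":0,"az":0},{"fingers":1,"tx":0,"ty":0,"tz":0,"ax":0,"ay":0,"az":0},{"fingers":1,"tx":0,"ty":0,"tz":0,"ax":0,"ay":0,"az":0}]' 40;  python3 - <<'E'
from h import *
for n in("scene",): cv2.imwrite(f"pics/{n}5.png",camera(n))
s=read_state();print(s['ee_pos'],s['contact_force'],s['opening'])
b=cv2.imread("pics/scene5.png")[170:260,90:210]
cv2.imwrite("pics/p5.png",cv2.resize(b,None,fx=5,fy=5,interpolation=2))
E
```

```text
time_s: 9.45
ee_pos: [412.5, -272.2, 202.9]
tcp_rot: [0.0, 0.994, -0.113, 0.0]
contact_force: [-1.9, 0.6, 6.4]
opening: 37.5
[ 412.52052246 -272.24084172  202.86975013] [-2.18383375  0.41903147  6.40140895] 37.60251965950241
```

View pics/p5.png

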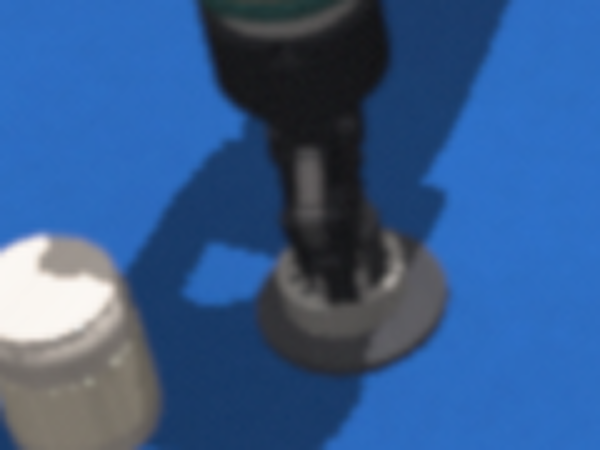

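```bash
python3 -m pendant '[{"fingers":1,"tx":0,"ty":0,"tz":0.5,"ax":0,"ay":0,"az":0},{"fingers":1,"tx":0,"ty":0,"tz":1,"ax":0,"ay":0,"az":0},{"fingers":1,"tx":0,"ty":0,"tz":1.5,"ax":0,"ay":0,"az":0},{"fingers":1,"tx":0,"ty":0,"tz":2,"ax":0,"ay":0,"az":0},{"fingers":1,"tx":0,"ty":0,"tz":1,"ax":0,"ay":0,"az":0},{"fingers":1,"tx":0,"ty":0,"tz":0,"ax":0,"ay":0,"az":0},{"fingers":1,"tx":0,"ty":3,"tz":0,"ax":0,"ay":0,"az":0},{"fingers":1,"tx":0,"ty":4,"tz":0,"ax":0,"ay":0,"az":0},{"fingers":1,"tx":0,"ty":4,"tz":0,"ax":0,"ay":0,"az":0},{"fingers":1,"tx":0,"ty":2,"tz":0,"ax":0,"ay":0,"az":0}]';  python3 - <<'E'
from h import *
for n in("scene","top"): cv2.imwrite(f"pics/{n}6.png",camera(n))
s=read_state();print(s['ee_pos'],s['contact_force'],s['opening'])
b=cv2.imread("pics/scene6.png")[130:270,90:280]
cv2.imwrite("pics/p6.png",cv2.resize(b,None,fx=4,fy=4,interpolation=2))
E
```

```text
time_s: 10.5
ee_pos: [411.9, -139.7, 260.8]
tcp_rot: [-0.001, 0.994, -0.113, -0.001]
contact_force: [-0.3, -0.2, -2.4]
opening: 37.2
[ 412.10533802 -140.05648169  261.01191035] [ 0.31343555 -0.1256005  -2.23234116] 37.42773082621683
```

View pics/p6.png

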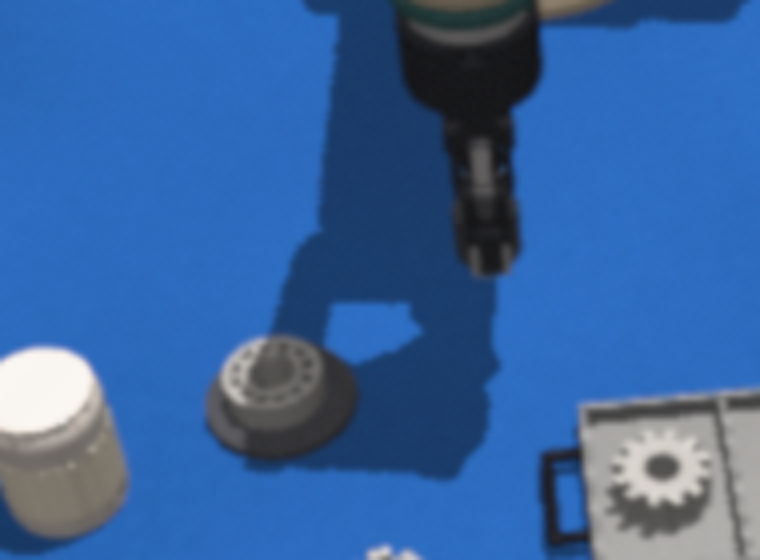

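```bash
python3 -m pendant '[{"fingers":1,"tx":0,"ty":0,"tz":-3,"ax":0,"ay":0,"az":0},{"fingers":1,"tx":0,"ty":0,"tz":-3,"ax":0,"ay":0,"az":0},{"fingers":1,"tx":0,"ty":0,"tz":-1.5,"ax":0,"ay":0,"az":0},{"fingers":1,"tx":0,"ty":0,"tz":-0.7,"ax":0,"ay":0,"az":0},{"fingers":1,"tx":0,"ty":0,"tz":-0.4,"ax":0,"ay":0,"az":0},{"fingers":1,"tx":0,"ty":0,"tz":0,"ax":0,"ay":0,"az":0},{"fingers":1,"tx":0,"ty":0,"tz":0,"ax":0,"ay":0,"az":0},{"fingers":1,"tx":0,"ty":0,"tz":0,"ax":0,"ay":0,"az":0},{"fingers":1,"tx":0,"ty":0,"tz":0,"ax":0,"ay":0,"az":0},{"fingers":1,"tx":0,"ty":0,"tz":0,"ax":0,"ay":0,"az":0}]';  python3 - <<'E'
from h import *
for n in("scene","top"): cv2.imwrite(f"pics/{n}7.png",camera(n))
s=read_state();print(s['ee_pos'],s['contact_force'],s['opening'])
b=cv2.imread("pics/scene7.png")[150:250,160:280]
cv2.imwrite("pics/p7.png",cv2.resize(b,None,fx=5,fy=5,interpolation=2))
E
```

```text
time_s: 11.6
ee_pos: [412.5, -142.1, 176.4]
tcp_rot: [0.0, 0.994, -0.113, 0.0]
contact_force: [0.2, -0.5, -1.3]
opening: 37.5
[ 412.43166295 -142.06565687  176.1776034 ] [ 0.07253279 -0.62571866 -2.04023717] 37.15257950180772
```

View pics/p7.png

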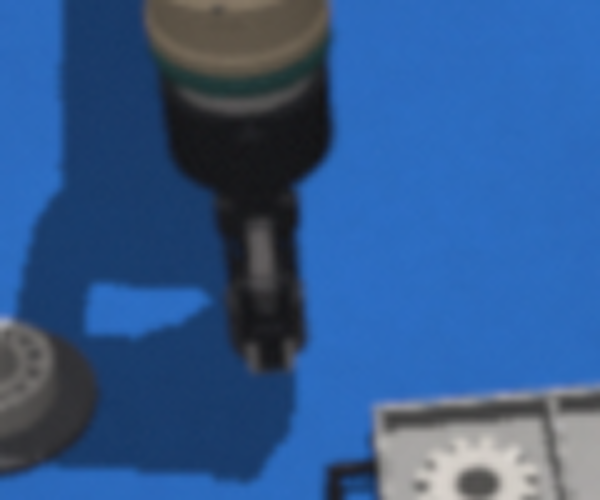

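```bash
python3 -m pendant '[{"fingers":1,"tx":0,"ty":0,"tz":-0.1,"ax":0,"ay":0,"az":0},{"fingers":1,"tx":0,"ty":0,"tz":-0.1,"ax":0,"ay":0,"az":0},{"fingers":1,"tx":0,"ty":0,"tz":0,"ax":0,"ay":0,"az":0},{"fingers":1,"tx":0,"ty":0,"tz":0,"ax":0,"ay":0,"az":0},{"fingers":-0.3,"tx":0,"ty":0,"tz":0,"ax":0,"ay":0,"az":0},{"fingers":-0.3,"tx":0,"ty":0,"tz":0,"ax":0,"ay":0,"az":0},{"fingers":-0.5,"tx":0,"ty":0,"tz":1,"ax":0,"ay":0,"az":0},{"fingers":-0.5,"tx":0,"ty":0,"tz":2,"ax":0,"ay":0,"az":0},{"fingers":-0.8,"tx":0,"ty":0,"tz":3,"ax":0,"ay":0,"az":0},{"fingers":-1,"tx":0,"ty":0,"tz":3,"ax":0,"ay":0,"az":0}]' && python3 -m pendant '[{"fingers":-1,"tx":0,"ty":-3,"tz":0,"ax":0,"ay":0,"az":0},{"fingers":-1,"tx":0,"ty":-4,"tz":0,"ax":0,"ay":0,"az":0},{"fingers":-1,"tx":0,"ty":-4,"tz":0,"ax":0,"ay":0,"az":0},{"fingers":-1,"tx":-0.3,"ty":-2.3,"tz":0,"ax":0,"ay":0,"az":0},{"fingers":-1,"tx":0,"ty":0,"tz":0,"ax":0,"ay":0,"az":0},{"fingers":-1,"tx":0,"ty":0,"tz":-1,"ax":0,"ay":0,"az":0},{"fingers":-1,"tx":0,"ty":0,"tz":-1,"ax":0,"ay":0,"az":0},{"fingers":-1,"tx":0,"ty":0,"tz":0,"ax":0,"ay":0,"az":0},{"fingers":-1,"tx":0,"ty":0,"tz":0,"ax":0,"ay":0,"az":0},{"fingers":-1,"tx":0,"ty":0,"tz":0,"ax":0,"ay":0,"az":0}]';  python3 - <<'E'
from h import *
for n in("scene","top"): cv2.imwrite(f"pics/{n}8.png",camera(n))
s=read_state();print(s['ee_pos'],s['contact_force'],s['opening'])
b=cv2.imread("pics/scene8.png")[150:270,110:260]
cv2.imwrite("pics/p8.png",cv2.resize(b,None,fx=5,fy=5,interpolation=2))
E
```

```text
time_s: 12.7
ee_pos: [412.2, -142.0, 265.5]
tcp_rot: [-0.0, 0.994, -0.113, -0.0]
contact_force: [1.0, -0.4, -0.3]
opening: 85.4
time_s: 13.7
ee_pos: [409.6, -274.7, 244.3]
tcp_rot: [0.0, 0.994, -0.113, 0.0]
contact_force: [-0.3, -0.1, -0.1]
opening: 85.3
[ 409.58739993 -274.90859261  244.44312153] [0.02194329 0.49822068 0.37884779] 85.70250298044989
```

View pics/p8.png

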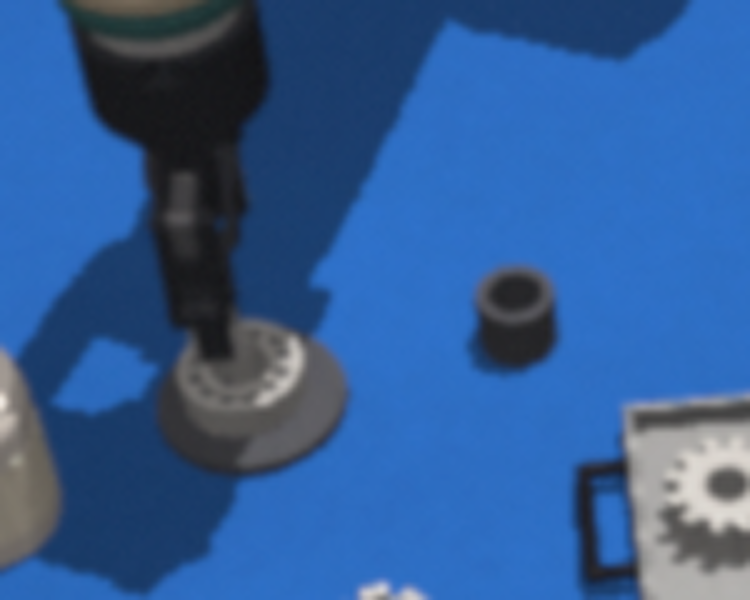

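View pics/top8.png

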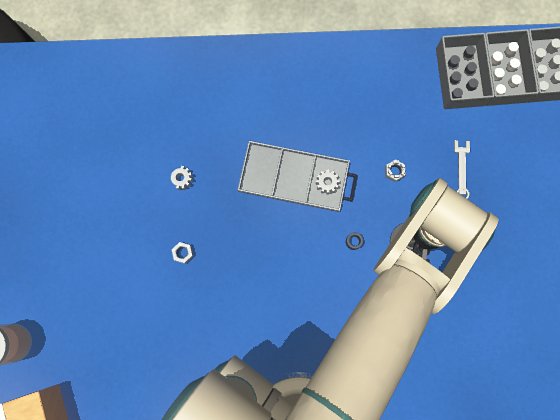

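The sleeve stands upright on the bench (pixel 354,240 in the top view) and the bearing is exposed. Gripping the bearing.

```bash
python3 -m pendant '[{"fingers":-1,"tx":0,"ty":0,"tz":-2,"ax":0,"ay":0,"az":0},{"fingers":-1,"tx":0,"ty":0,"tz":-2,"ax":0,"ay":0,"az":0},{"fingers":-1,"tx":0,"ty":0,"tz":-1.5,"ax":0,"ay":0,"az":0},{"fingers":-1,"tx":0,"ty":0,"tz":-1,"ax":0,"ay":0,"az":0},{"fingers":-1,"tx":0,"ty":0,"tz":0,"ax":0,"ay":0,"az":0},{"fingers":1,"tx":0,"ty":0,"tz":0,"ax":0,"ay":0,"az":0},{"fingers":1,"tx":0,"ty":0,"tz":0,"ax":0,"ay":0,"az":0},{"fingers":1,"tx":0,"ty":0,"tz":0,"ax":0,"ay":0,"az":0},{"fingers":1,"tx":0,"ty":0,"tz":0,"ax":0,"ay":0,"az":0},{"fingers":1,"tx":0,"ty":0,"tz":0,"ax":0,"ay":0,"az":0}]' 50;  python3 - <<'E'
from h import *
s=read_state();print(s['ee_pos'],s['contact_force'],s['opening'])
E
```

```text
time_s: 14.8
ee_pos: [409.8, -275.4, 180.7]
tcp_rot: [0.001, 0.994, -0.113, 0.001]
contact_force: [-1.7, 0.5, 5.6]
opening: 56.2
[ 409.78192052 -275.40193982  180.68648273] [-1.73305055  0.45919984  5.59577861] 56.17425753374095
```

```bash
python3 -m pendant '[{"fingers":1,"tx":0,"ty":0,"tz":0.5,"ax":0,"ay":0,"az":0},{"fingers":1,"tx":0,"ty":0,"tz":1.5,"ax":0,"ay":0,"az":0},{"fingers":1,"tx":0,"ty":0,"tz":2,"ax":0,"ay":0,"az":0},{"fingers":1,"tx":0,"ty":0,"tz":2,"ax":0,"ay":0,"az":0},{"fingers":1,"tx":0,"ty":0,"tz":0,"ax":0,"ay":0,"az":0},{"fingers":1,"tx":0,"ty":0,"tz":0,"ax":0,"ay":0,"az":0},{"fingers":1,"tx":1.2,"ty":1.9,"tz":0,"ax":0,"ay":0,"az":0},{"fingers":1,"tx":2.4,"ty":3.8,"tz":0,"ax":0,"ay":0,"az":0},{"fingers":1,"tx":2.4,"ty":3.8,"tz":0,"ax":0,"ay":0,"az":0},{"fingers":1,"tx":2.4,"ty":3.8,"tz":0,"ax":0,"ay":0,"az":0}]' ;  python3 - <<'E'
from h import *
for n in("scene","top"): cv2.imwrite(f"pics/{n}9.png",camera(n))
s=read_state();print(s['ee_pos'],s['contact_force'],s['opening'])
b=cv2.imread("pics/scene9.png")[130:290,110:310]
cv2.imwrite("pics/p9.png",cv2.resize(b,None,fx=4,fy=3.75,interpolation=2))
E
```

```text
time_s: 15.8
ee_pos: [493.6, -140.6, 237.4]
tcp_rot: [-0.0, 0.994, -0.114, -0.001]
contact_force: [1.0, -0.6, -1.8]
opening: 56.2
[ 494.79769555 -138.08388935  237.43921246] [ 0.37573802 -0.46107354 -2.84758954] 56.13851681705058
```

View pics/p9.png

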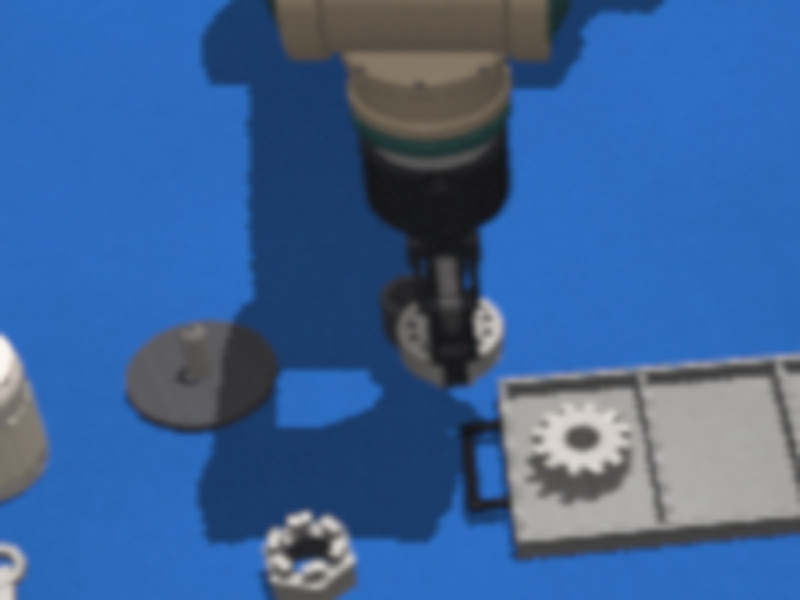

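```bash
python3 -m pendant '[{"fingers":1,"tx":2.3,"ty":3.8,"tz":0,"ax":0,"ay":0,"az":0},{"fingers":1,"tx":2.3,"ty":3.8,"tz":0,"ax":0,"ay":0,"az":0},{"fingers":1,"tx":2.3,"ty":3.8,"tz":0,"ax":0,"ay":0,"az":0},{"fingers":1,"tx":1.3,"ty":2.1,"tz":0,"ax":0,"ay":0,"az":0},{"fingers":1,"tx":0,"ty":0,"tz":0,"ax":0,"ay":0,"az":0},{"fingers":1,"tx":0,"ty":0,"tz":-1.5,"ax":0,"ay":0,"az":0},{"fingers":1,"tx":0,"ty":0,"tz":-2,"ax":0,"ay":0,"az":0},{"fingers":1,"tx":0,"ty":0,"tz":-1.5,"ax":0,"ay":0,"az":0},{"fingers":1,"tx":0,"ty":0,"tz":-0.5,"ax":0,"ay":0,"az":0},{"fingers":1,"tx":0,"ty":0,"tz":0,"ax":0,"ay":0,"az":0}]' ;  python3 - <<'E'
from h import *
for n in("scene","top"): cv2.imwrite(f"pics/{n}10.png",camera(n))
s=read_state();print(s['ee_pos'],s['contact_force'],s['opening'])
b=cv2.imread("pics/scene10.png")[170:290,210:370]
cv2.imwrite("pics/p10.png",cv2.resize(b,None,fx=5,fy=5,interpolation=2))
b=cv2.imread("pics/top10.png")[210:270,340:460]
cv2.imwrite("pics/p10b.png",cv2.resize(b,None,fx=6.6,fy=6.6,interpolation=2))
E
```

```text
time_s: 16.9
ee_pos: [574.8, -7.8, 182.6]
tcp_rot: [0.0, 0.994, -0.114, -0.001]
contact_force: [-0.6, 0.1, -1.1]
opening: 56.0
[575.56348017  -7.46687783 184.56760601] [ 0.25128193 -0.59405243 -1.81193374] 55.970656930698844
```

View pics/p10.png

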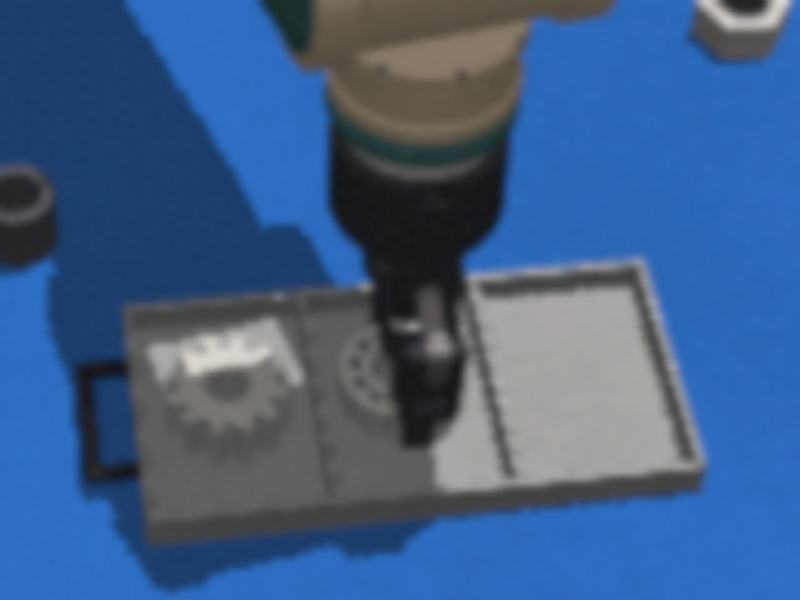

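View pics/p10b.png

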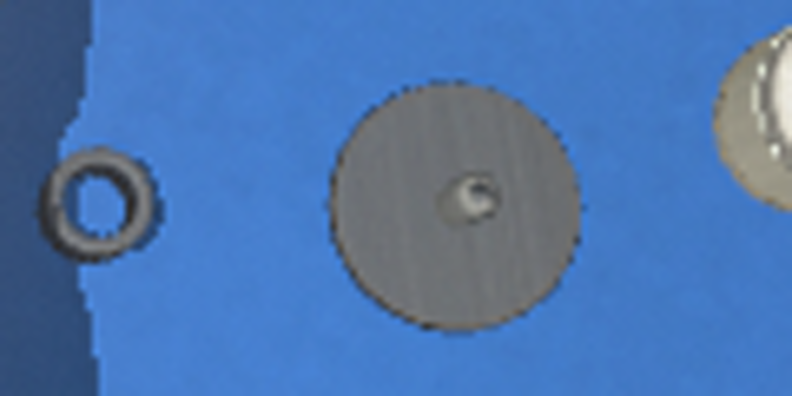

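```bash
python3 -m pendant '[{"fingers":1,"tx":0,"ty":0,"tz":-0.5,"ax":0,"ay":0,"az":0},{"fingers":1,"tx":0,"ty":0,"tz":-0.2,"ax":0,"ay":0,"az":0},{"fingers":1,"tx":0,"ty":0,"tz":0,"ax":0,"ay":0,"az":0},{"fingers":1,"tx":0,"ty":0,"tz":0,"ax":0,"ay":0,"az":0},{"fingers":-0.6,"tx":0,"ty":0,"tz":0,"ax":0,"ay":0,"az":0},{"fingers":-0.6,"tx":0,"ty":0,"tz":0,"ax":0,"ay":0,"az":0},{"fingers":-0.6,"tx":0,"ty":0,"tz":0,"ax":0,"ay":0,"az":0},{"fingers":-0.6,"tx":0,"ty":0,"tz":2,"ax":0,"ay":0,"az":0},{"fingers":-0.6,"tx":0,"ty":0,"tz":3,"ax":0,"ay":0,"az":0},{"fingers":-0.6,"tx":0,"ty":0,"tz":3,"ax":0,"ay":0,"az":0}]' ;  python3 - <<'E'
from h import *
np.set_printoptions(precision=1,suppress=True)
s=read_state();print(s['ee_pos'],s['contact_force'],s['opening'])
f=lambda p:cp(p,340,210,6.6)
print("disc",unp("top",f((456,206)),8),"post",unp("top",f((476,195)),48),"postbase",unp("top",f((450,205)),8))
print("sleeve top",unp("top",f((101,204)),34), "base?",unp("top",f((101,204)),34))
E
```

```text
time_s: 18.0
ee_pos: [575.2, -7.1, 257.8]
tcp_rot: [0.0, 0.994, -0.113, -0.0]
contact_force: [0.6, -0.2, 0.1]
opening: 68.5
[575.2  -7.1 257.8] [ 0.6 -0.2  0.1] 68.45562596132541
disc [ 410.6 -273.4    8. ] post [ 410.  -271.9   48. ] postbase [ 411.  -271.3    8. ]
sleeve top [ 412.3 -143.7   34. ] base? [ 412.3 -143.7   34. ]
```

```bash
python3 -m pendant '[{"fingers":-1,"tx":-3.26,"ty":-2.72,"tz":0,"ax":0,"ay":0,"az":0},{"fingers":-1,"tx":-3.26,"ty":-2.72,"tz":0,"ax":0,"ay":0,"az":0},{"fingers":-1,"tx":-3.26,"ty":-2.72,"tz":0,"ax":0,"ay":0,"az":0},{"fingers":-1,"tx":-3.26,"ty":-2.72,"tz":0,"ax":0,"ay":0,"az":0},{"fingers":-1,"tx":-3.28,"ty":-2.7,"tz":0,"ax":0,"ay":0,"az":0},{"fingers":-1,"tx":0,"ty":0,"tz":0,"ax":0,"ay":0,"az":0},{"fingers":-1,"tx":0,"ty":0,"tz":-1,"ax":0,"ay":0,"az":0},{"fingers":-1,"tx":0,"ty":0,"tz":-2,"ax":0,"ay":0,"az":0},{"fingers":-1,"tx":0,"ty":0,"tz":-1,"ax":0,"ay":0,"az":0},{"fingers":-1,"tx":0,"ty":0,"tz":0,"ax":0,"ay":0,"az":0}]' ;  python3 - <<'E'
from h import *
for n in("scene","top"): cv2.imwrite(f"pics/{n}11.png",camera(n))
s=read_state();print(s['ee_pos'],s['contact_force'],s['opening'])
b=cv2.imread("pics/scene11.png")[150:290,160:360]
cv2.imwrite("pics/p11.png",cv2.resize(b,None,fx=4,fy=4,interpolation=2))
b=cv2.imread("pics/top11.png")[125:225,230:410]
cv2.imwrite("pics/p11b.png",cv2.resize(b,None,fx=4.4,fy=4.4,interpolation=2))
E
```

```text
time_s: 19.0
ee_pos: [412.2, -142.1, 215.1]
tcp_rot: [-0.001, 0.994, -0.113, -0.002]
contact_force: [-0.8, 0.6, 0.0]
opening: 85.2
[ 412.68469617 -142.50642339  217.03061931] [-0.08855722 -0.22371647  0.71584235] 85.36274296394458
```

View pics/p11.png

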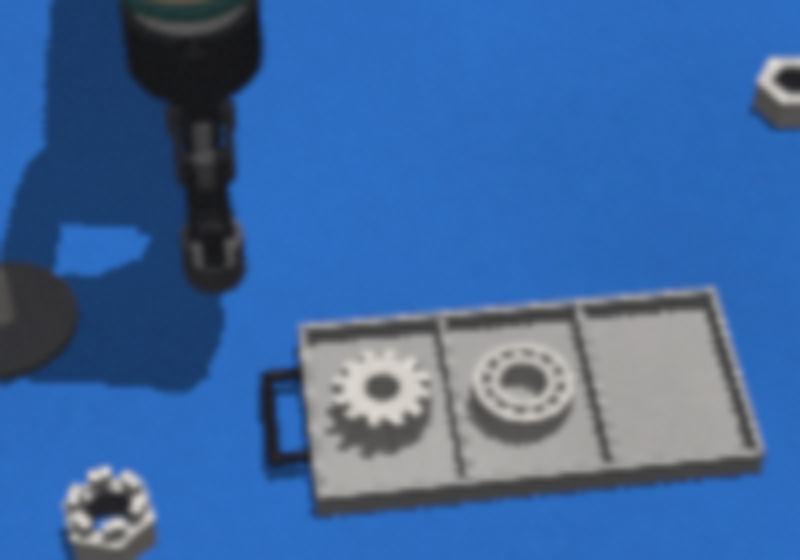

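View pics/p11b.png

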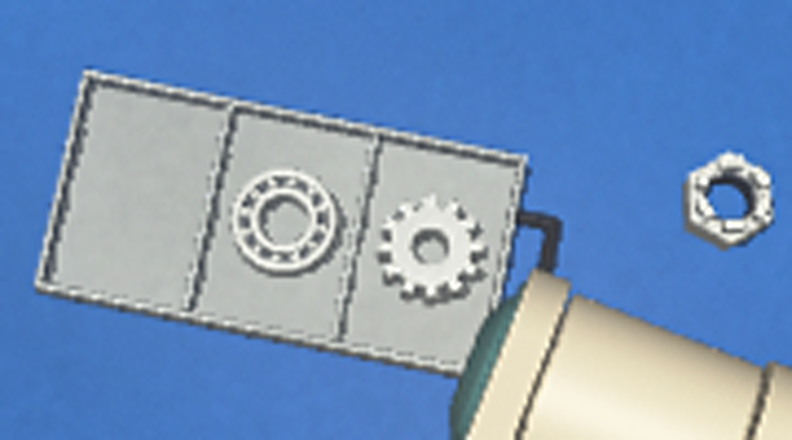

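The bearing lies flat in the middle bay and the gear in the handle bay. Regripping the sleeve.

```bash
python3 -m pendant '[{"fingers":-1,"tx":0,"ty":-0.05,"tz":-2,"ax":0,"ay":0,"az":0},{"fingers":-1,"tx":0,"ty":0,"tz":-1.5,"ax":0,"ay":0,"az":0},{"fingers":-1,"tx":0,"ty":0,"tz":-0.6,"ax":0,"ay":0,"az":0},{"fingers":-1,"tx":0,"ty":0,"tz":0,"ax":0,"ay":0,"az":0},{"fingers":0.4,"tx":0,"ty":0,"tz":0,"ax":0,"ay":0,"az":0},{"fingers":1,"tx":0,"ty":0,"tz":0,"ax":0,"ay":0,"az":0},{"fingers":1,"tx":0,"ty":0,"tz":0,"ax":0,"ay":0,"az":0},{"fingers":1,"tx":0,"ty":0,"tz":0,"ax":0,"ay":0,"az":0},{"fingers":1,"tx":0,"ty":0,"tz":0,"ax":0,"ay":0,"az":0},{"fingers":1,"tx":0,"ty":0,"tz":0,"ax":0,"ay":0,"az":0}]' 40;  python3 - <<'E'
from h import *
s=read_state();print(s['ee_pos'],s['contact_force'],s['opening'])
E
```

```text
time_s: 20.1
ee_pos: [412.4, -143.5, 176.9]
tcp_rot: [0.0, 0.994, -0.113, 0.001]
contact_force: [-1.3, 1.0, 5.7]
opening: 37.2
[ 412.44680864 -143.48175016  176.88819126] [-1.30718999  0.9681603   5.7419818 ] 37.150752063951586
```

```bash
python3 -m pendant '[{"fingers":1,"tx":0,"ty":0,"tz":1,"ax":0,"ay":0,"az":0},{"fingers":1,"tx":0,"ty":0,"tz":3,"ax":0,"ay":0,"az":0},{"fingers":1,"tx":0,"ty":0,"tz":3,"ax":0,"ay":0,"az":0},{"fingers":1,"tx":-0.2,"ty":-3,"tz":0,"ax":0,"ay":0,"az":0},{"fingers":1,"tx":0,"ty":-4,"tz":0,"ax":0,"ay":0,"az":0},{"fingers":1,"tx":0,"ty":-4,"tz":0,"ax":0,"ay":0,"az":0},{"fingers":1,"tx":0,"ty":-1.9,"tz":0,"ax":0,"ay":0,"az":0},{"fingers":1,"tx":0,"ty":0,"tz":0,"ax":0,"ay":0,"az":0},{"fingers":1,"tx":0,"ty":0,"tz":0,"ax":0,"ay":0,"az":0},{"fingers":1,"tx":0,"ty":0,"tz":0,"ax":0,"ay":0,"az":0}]';  python3 - <<'E'
from h import *
for n in("scene","top"): cv2.imwrite(f"pics/{n}12.png",camera(n))
s=read_state();print(s['ee_pos'],s['contact_force'],s['opening'])
b=cv2.imread("pics/scene12.png")[150:250,90:210]
o=cv2.resize(b,None,fx=6,fy=6,interpolation=2)
x,y,z=s['ee_pos']
for c,col in((circ(x,y,z-176.9+34,19.5),(0,255,255)),(circ(x,y,z-176.9,19.5),(0,255,255)),(circ(410.5,-272.5,48,5),(255,0,255)),(circ(410.5,-272.5,8,8),(255,0,255))):
    cv2.polylines(o,[((proj("scene",c)-[90,150]+.5)*6-.5).astype(np.int32)],False,col,1)
cv2.imwrite("pics/p12.png",o)
E
```

```text
time_s: 21.1
ee_pos: [410.2, -271.5, 246.0]
tcp_rot: [-0.0, 0.994, -0.113, -0.0]
contact_force: [-0.8, 0.8, -2.1]
opening: 37.4
[ 410.33304348 -271.46401519  246.11227935] [ 0.08551309 -0.47698818 -1.43568743] 37.54789045724411
```

View pics/p12.png

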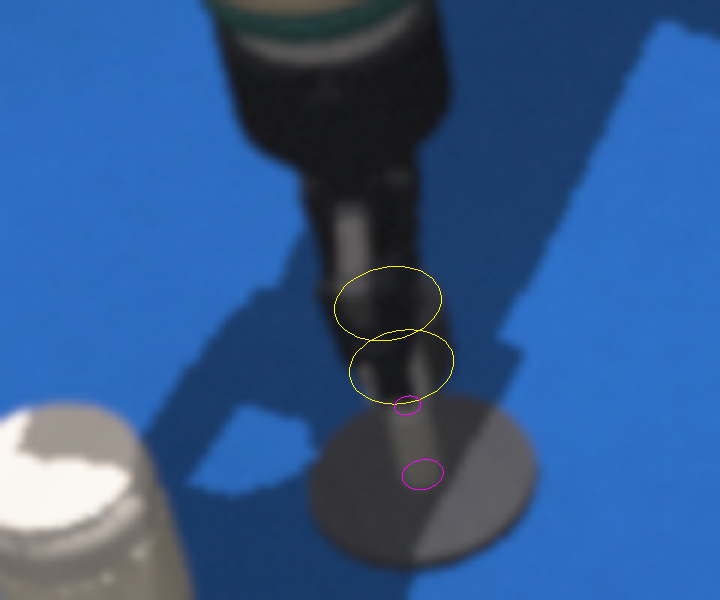

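```bash
python3 -m pendant '[{"fingers":1,"tx":0,"ty":-0.05,"tz":-1,"ax":0,"ay":0,"az":0},{"fingers":1,"tx":0,"ty":0,"tz":-1,"ax":0,"ay":0,"az":0},{"fingers":1,"tx":0,"ty":0,"tz":-0.5,"ax":0,"ay":0,"az":0},{"fingers":1,"tx":0,"ty":0,"tz":-0.5,"ax":0,"ay":0,"az":0},{"fingers":1,"tx":0,"ty":0,"tz":-0.5,"ax":0,"ay":0,"az":0},{"fingers":1,"tx":0,"ty":0,"tz":0,"ax":0,"ay":0,"az":0},{"fingers":1,"tx":0,"ty":0,"tz":0,"ax":0,"ay":0,"az":0},{"fingers":1,"tx":0,"ty":0,"tz":0,"ax":0,"ay":0,"az":0},{"fingers":1,"tx":0,"ty":0,"tz":0,"ax":0,"ay":0,"az":0},{"fingers":1,"tx":0,"ty":0,"tz":0,"ax":0,"ay":0,"az":0}]'
python3 - <<'E'
from h import *
for n in("scene",): cv2.imwrite(f"pics/{n}13.png",camera(n))
s=read_state();print(s['ee_pos'],s['contact_force'],s['opening'],s['torque'])
b=cv2.imread("pics/scene13.png")[160:250,100:210]
cv2.imwrite("pics/p13.png",cv2.resize(b,None,fx=7,fy=6,interpolation=2))
E
```

```text
time_s: 22.2
ee_pos: [410.2, -272.9, 211.3]
tcp_rot: [0.0, 0.994, -0.113, 0.0]
contact_force: [-0.4, 0.7, -1.4]
opening: 37.3
[ 410.22343964 -272.91323644  211.21540788] [ 0.08423056  0.39999117 -1.68170307] 36.76364201627244 [-0.04945041 -0.0246024  -0.0310978 ]
```

View pics/p13.png

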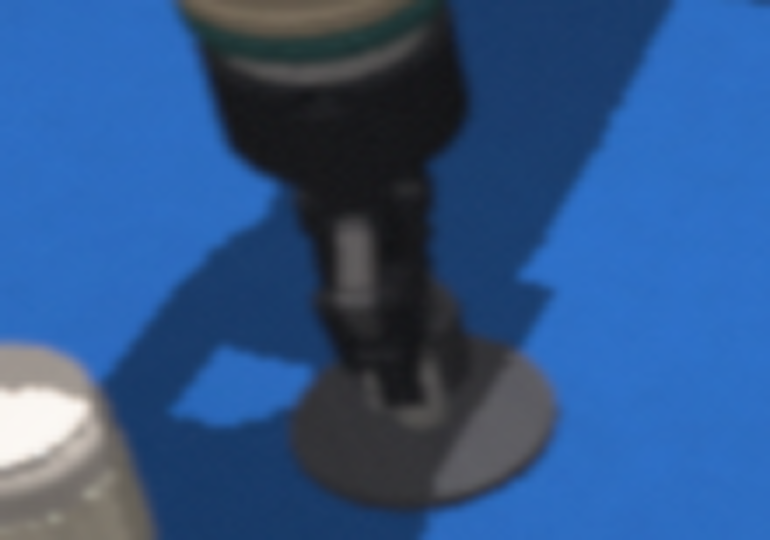

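Sleeve bottom is at about 34 mm, below the post top at 48, with no contact force, so the post is in the bore. Lowering the rest of the way.

```bash
python3 -m pendant '[{"fingers":1,"tx":0,"ty":0,"tz":-1,"ax":0,"ay":0,"az":0},{"fingers":1,"tx":0,"ty":0,"tz":-0.8,"ax":0,"ay":0,"az":0},{"fingers":1,"tx":0,"ty":0,"tz":-0.5,"ax":0,"ay":0,"az":0},{"fingers":1,"tx":0,"ty":0,"tz":-0.2,"ax":0,"ay":0,"az":0},{"fingers":1,"tx":0,"ty":0,"tz":-0.1,"ax":0,"ay":0,"az":0},{"fingers":1,"tx":0,"ty":0,"tz":0,"ax":0,"ay":0,"az":0},{"fingers":1,"tx":0,"ty":0,"tz":0,"ax":0,"ay":0,"az":0},{"fingers":1,"tx":0,"ty":0,"tz":0,"ax":0,"ay":0,"az":0},{"fingers":1,"tx":0,"ty":0,"tz":0,"ax":0,"ay":0,"az":0},{"fingers":1,"tx":0,"ty":0,"tz":0,"ax":0,"ay":0,"az":0}]'
```

```text
time_s: 23.25
ee_pos: [410.2, -272.9, 185.1]
tcp_rot: [0.0, 0.994, -0.113, 0.0]
contact_force: [-0.1, 0.2, -1.2]
opening: 37.3
```

```bash
python3 -m pendant '[{"fingers":1,"tx":0,"ty":0,"tz":-0.1,"ax":0,"ay":0,"az":0},{"fingers":1,"tx":0,"ty":0,"tz":0,"ax":0,"ay":0,"az":0},{"fingers":1,"tx":0,"ty":0,"tz":0,"ax":0,"ay":0,"az":0},{"fingers":-0.3,"tx":0,"ty":0,"tz":0,"ax":0,"ay":0,"az":0},{"fingers":-0.3,"tx":0,"ty":0,"tz":0,"ax":0,"ay":0,"az":0},{"fingers":-0.3,"tx":0,"ty":0,"tz":0,"ax":0,"ay":0,"az":0},{"fingers":-0.4,"tx":0,"ty":0,"tz":1,"ax":0,"ay":0,"az":0},{"fingers":-0.5,"tx":0,"ty":0,"tz":2.5,"ax":0,"ay":0,"az":0},{"fingers":-0.8,"tx":0,"ty":0,"tz":3,"ax":0,"ay":0,"az":0},{"fingers":-1,"tx":0,"ty":0,"tz":2,"ax":0,"ay":0,"az":0}]'
```

```text
time_s: 24.25
ee_pos: [410.4, -273.0, 271.9]
tcp_rot: [0.001, 0.994, -0.113, 0.001]
contact_force: [1.1, -1.1, 0.1]
opening: 85.3
```

```bash
python3 -m pendant '[{"fingers":-1,"tx":4.27,"ty":0.56,"tz":0,"ax":0,"ay":0,"az":-0.087},{"fingers":-1,"tx":4.27,"ty":0.56,"tz":0,"ax":0,"ay":0,"az":-0.087},{"fingers":-1,"tx":4.27,"ty":0.56,"tz":0,"ax":0,"ay":0,"az":-0.087},{"fingers":-1,"tx":4.27,"ty":0.56,"tz":0,"ax":0,"ay":0,"az":-0.087},{"fingers":-1,"tx":0,"ty":0,"tz":0,"ax":0,"ay":0,"az":0},{"fingers":-1,"tx":0,"ty":0,"tz":-2,"ax":0,"ay":0,"az":0},{"fingers":-1,"tx":0,"ty":0,"tz":-2,"ax":0,"ay":0,"az":0},{"fingers":-1,"tx":0,"ty":0,"tz":-1,"ax":0,"ay":0,"az":0},{"fingers":-1,"tx":0,"ty":0,"tz":0,"ax":0,"ay":0,"az":0},{"fingers":-1,"tx":0,"ty":0,"tz":0,"ax":0,"ay":0,"az":0}]'
python3 - <<'E'
from h import *
for n in("scene","top"): cv2.imwrite(f"pics/{n}14.png",camera(n))
s=read_state();print(s['ee_pos'],s['contact_force'],s['opening'])
b=cv2.imread("pics/scene14.png")[180:310,110:260]
cv2.imwrite("pics/p14.png",cv2.resize(b,None,fx=5,fy=4.6,interpolation=2))
E
```

```text
time_s: 25.25
ee_pos: [581.0, -250.7, 220.2]
tcp_rot: [0.0, 0.959, -0.284, 0.001]
contact_force: [-0.8, -0.1, 0.9]
opening: 85.5
[ 581.21814809 -250.7419179   220.74405476] [-0.26696212  0.28906615 -0.02964979] 85.47806431841693
```

View pics/p14.png

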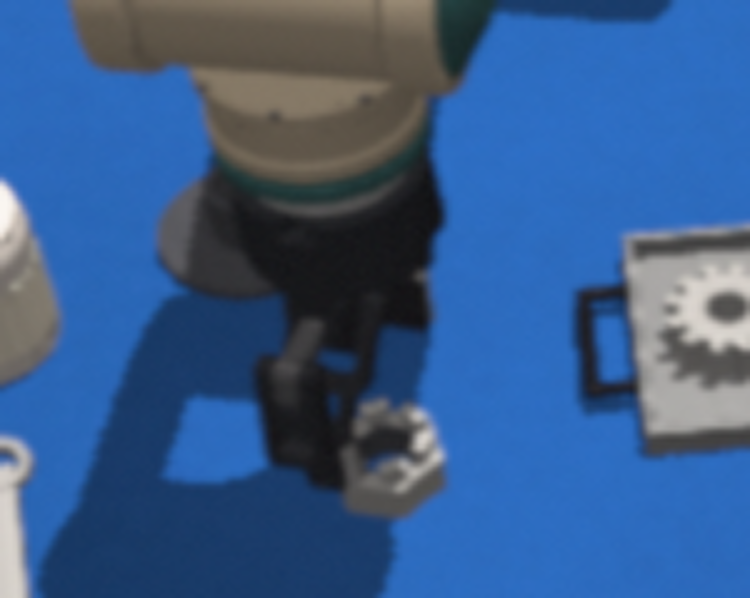

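```bash
python3 -m pendant '[{"fingers":-1,"tx":0,"ty":0,"tz":-2,"ax":0,"ay":0,"az":0},{"fingers":-1,"tx":0,"ty":0,"tz":-1.5,"ax":0,"ay":0,"az":0},{"fingers":-1,"tx":0,"ty":0,"tz":-1.1,"ax":0,"ay":0,"az":0},{"fingers":-1,"tx":0,"ty":0,"tz":0,"ax":0,"ay":0,"az":0},{"fingers":0.2,"tx":0,"ty":0,"tz":0,"ax":0,"ay":0,"az":0},{"fingers":1,"tx":0,"ty":0,"tz":0,"ax":0,"ay":0,"az":0},{"fingers":1,"tx":0,"ty":0,"tz":0,"ax":0,"ay":0,"az":0},{"fingers":1,"tx":0,"ty":0,"tz":0,"ax":0,"ay":0,"az":0},{"fingers":1,"tx":0,"ty":0,"tz":0,"ax":0,"ay":0,"az":0},{"fingers":1,"tx":0,"ty":0,"tz":0,"ax":0,"ay":0,"az":0}]' 50;  python3 - <<'E'
from h import *
s=read_state();print(s['ee_pos'],s['contact_force'],s['opening'])
E
```

```text
time_s: 26.35
ee_pos: [581.3, -250.6, 174.2]
tcp_rot: [0.0, 0.959, -0.284, 0.001]
contact_force: [-0.2, 1.0, 5.3]
opening: 43.4
[ 581.33752397 -250.61098751  174.22862539] [-0.24106825  0.95224028  5.34734906] 43.41808525738437
```

```bash
python3 -m pendant '[{"fingers":1,"tx":0,"ty":0,"tz":1.5,"ax":0,"ay":0,"az":0},{"fingers":1,"tx":0,"ty":0,"tz":3,"ax":0,"ay":0,"az":0},{"fingers":1,"tx":0,"ty":0,"tz":2,"ax":0,"ay":0,"az":0},{"fingers":1,"tx":0.2,"ty":4.4,"tz":0,"ax":0,"ay":0,"az":0.085},{"fingers":1,"tx":0.2,"ty":4.4,"tz":0,"ax":0,"ay":0,"az":0.085},{"fingers":1,"tx":0.2,"ty":4.4,"tz":0,"ax":0,"ay":0,"az":0.085},{"fingers":1,"tx":0.2,"ty":4.4,"tz":0,"ax":0,"ay":0,"az":0.085},{"fingers":1,"tx":0.2,"ty":4.4,"tz":0,"ax":0,"ay":0,"az":0},{"fingers":1,"tx":0.2,"ty":4.4,"tz":0,"ax":0,"ay":0,"az":0},{"fingers":1,"tx":0.15,"ty":4,"tz":0,"ax":0,"ay":0,"az":0}]' && python3 -m pendant '[{"fingers":1,"tx":0,"ty":1.94,"tz":0,"ax":0,"ay":0,"az":0},{"fingers":1,"tx":0,"ty":0,"tz":0,"ax":0,"ay":0,"az":0},{"fingers":1,"tx":0,"ty":0,"tz":-1.5,"ax":0,"ay":0,"az":0},{"fingers":1,"tx":0,"ty":0,"tz":-2,"ax":0,"ay":0,"az":0},{"fingers":1,"tx":0,"ty":0,"tz":-1.5,"ax":0,"ay":0,"az":0},{"fingers":1,"tx":0,"ty":0,"tz":-0.6,"ax":0,"ay":0,"az":0},{"fingers":1,"tx":0,"ty":0,"tz":0,"ax":0,"ay":0,"az":0},{"fingers":1,"tx":0,"ty":0,"tz":0,"ax":0,"ay":0,"az":0},{"fingers":1,"tx":0,"ty":0,"tz":0,"ax":0,"ay":0,"az":0},{"fingers":1,"tx":0,"ty":0,"tz":0,"ax":0,"ay":0,"az":0}]';  python3 - <<'E'
from h import *
for n in("scene","top"): cv2.imwrite(f"pics/{n}15.png",camera(n))
b=cv2.imread("pics/scene15.png")[170:300,130:360]
cv2.imwrite("pics/p15.png",cv2.resize(b,None,fx=3.4,fy=3.4,interpolation=2))
s=read_state();print(s['ee_pos'],s['contact_force'],s['opening'])
E
```

```text
time_s: 27.35
ee_pos: [594.1, 55.6, 238.4]
tcp_rot: [-0.0, 0.993, -0.117, -0.0]
contact_force: [0.3, -0.5, -2.4]
opening: 43.1
time_s: 28.35
ee_pos: [594.8, 72.9, 183.0]
tcp_rot: [-0.0, 0.993, -0.117, 0.001]
contact_force: [-0.4, -0.2, -2.3]
opening: 43.0
[594.63806469  72.95775998 182.60527785] [-0.15310183  0.23164059 -2.55484471] 42.987276905047906
```

View pics/p15.png

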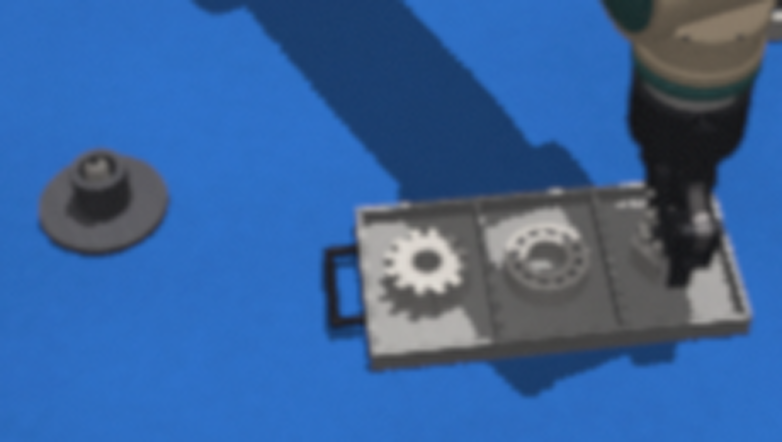

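```bash
python3 -m pendant '[{"fingers":1,"tx":0,"ty":0,"tz":-0.3,"ax":0,"ay":0,"az":0},{"fingers":1,"tx":0,"ty":0,"tz":-0.15,"ax":0,"ay":0,"az":0},{"fingers":1,"tx":0,"ty":0,"tz":0,"ax":0,"ay":0,"az":0},{"fingers":1,"tx":0,"ty":0,"tz":0,"ax":0,"ay":0,"az":0},{"fingers":-0.5,"tx":0,"ty":0,"tz":0,"ax":0,"ay":0,"az":0},{"fingers":-0.5,"tx":0,"ty":0,"tz":0,"ax":0,"ay":0,"az":0},{"fingers":-0.5,"tx":0,"ty":0,"tz":0,"ax":0,"ay":0,"az":0},{"fingers":-0.5,"tx":0,"ty":0,"tz":2,"ax":0,"ay":0,"az":0},{"fingers":-0.5,"tx":0,"ty":0,"tz":4,"ax":0,"ay":0,"az":0},{"fingers":-0.5,"tx":0,"ty":0,"tz":4,"ax":0,"ay":0,"az":0}]' && python3 -m pendant '[{"fingers":-0.5,"tx":-3,"ty":3,"tz":2,"ax":0,"ay":0,"az":0},{"fingers":-0.5,"tx":-3,"ty":3,"tz":2,"ax":0,"ay":0,"az":0},{"fingers":-0.5,"tx":-3,"ty":3,"tz":1,"ax":0,"ay":0,"az":0},{"fingers":-0.5,"tx":-3,"ty":3,"tz":0,"ax":0,"ay":0,"az":0},{"fingers":-0.5,"tx":-3,"ty":3,"tz":0,"ax":0,"ay":0,"az":0},{"fingers":-0.5,"tx":-3,"ty":3,"tz":0,"ax":0,"ay":0,"az":0},{"fingers":-0.5,"tx":0,"ty":0,"tz":0,"ax":0,"ay":0,"az":0},{"fingers":-0.5,"tx":0,"ty":0,"tz":0,"ax":0,"ay":0,"az":0},{"fingers":-0.5,"tx":0,"ty":0,"tz":0,"ax":0,"ay":0,"az":0},{"fingers":-0.5,"tx":0,"ty":0,"tz":0,"ax":0,"ay":0,"az":0}]'
python3 - <<'E'
from h import *
t=camera("top");s=camera("scene");cv2.imwrite("pics/top16.png",t);cv2.imwrite("pics/scene16.png",s)
cv2.imwrite("pics/p16.png",np.vstack([cv2.resize(t[130:260,200:480],None,fx=2.8,fy=2.3,interpolation=2),cv2.resize(s[195:295,90:370],None,fx=2.8,fy=2.8,interpolation=2)]))
D=(410.6,-273)
o=[]
for n,im,x,y in(("top",t,387,218),("scene",s,134,196)):
    C=[(circ(*D,8,45),(0,0,255)),(circ(410.5,-272.9,42,19.5),(0,255,255)),(circ(410.5,-272.9,8,19.5),(0,255,0))]
    draw(n,im,C,(x,y,48,48),8,"/tmp/x.png");o.append(cv2.imread("/tmp/x.png"))
cv2.imwrite("pics/p16b.png",np.hstack(o))
E
```

```text
time_s: 29.45
ee_pos: [594.2, 72.9, 277.7]
tcp_rot: [0.0, 0.993, -0.117, -0.001]
contact_force: [0.8, 0.6, 0.2]
opening: 64.3
time_s: 30.45
ee_pos: [415.3, 252.2, 327.4]
tcp_rot: [0.0, 0.993, -0.118, 0.0]
contact_force: [-0.5, 0.0, -1.3]
opening: 63.5
```

View pics/p16.png

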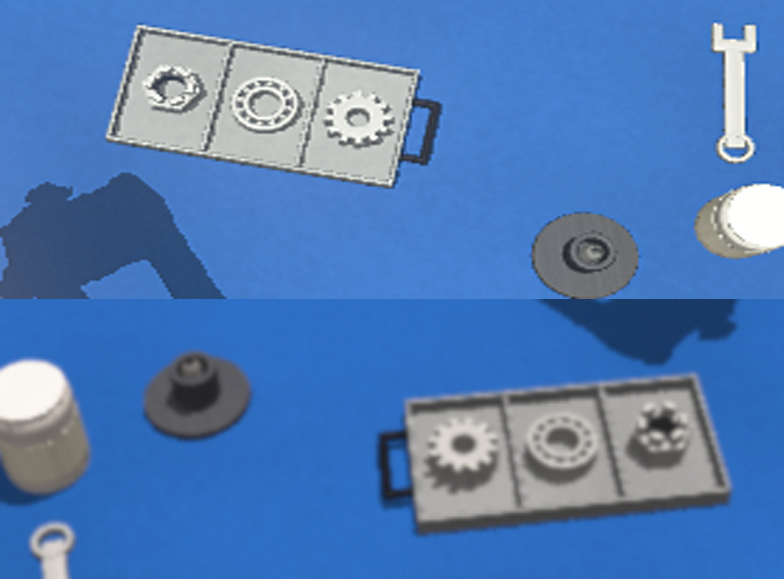

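View pics/p16b.png

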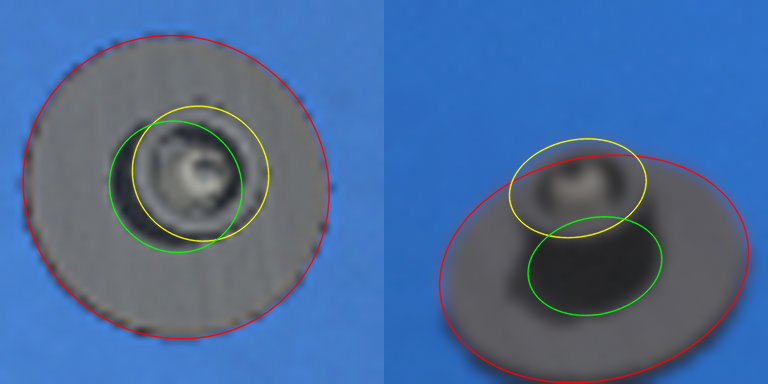

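View pics/scene16.png

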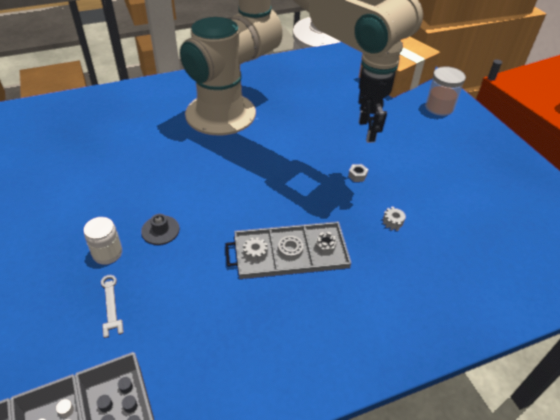

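The overlay of a sleeve seated on the disc (top at 42 mm) matches both views, and the post tip shows in its bore. All three parts lie flat in their bays, and the broken gear, plain nut, tin and wrench are at their starting pixels. Handing in.

```bash
python3 -c "
from rig import *
print(close_job())"
```

```text
the job is handed in; nothing more can be done
None
```

I laid out all three parts in the tray, put the sleeve back on the spindle, and handed the job in at about 30.5 s.

- **Tray:** the last top and scene pictures show the sound gear in the handle bay, the ball bearing in the middle bay and the castle nut in the far bay. Each lies flat and clear of the walls.
- **Spindle:** I took the sleeve off, moved the bearing, and put the sleeve back over the post. Measured height at release was within about a millimetre of the sleeve standing on the disc. An overlay of the seated sleeve matched both camera views, with the post visible in its bore.
- **Left alone:** the broken gear, plain nut, tin and wrench look to be where they started. I checked this by eye in the pictures.
- **Forces:** wrist readings at the end of each move stayed under 7 N.
- **Disagreement:** the finger opening read about 0.5 to 2 mm less than the part sizes given (for example, 56.2 mm on the 58 mm bearing). I put this down to sensor bias or pad give, and no grasp slipped.

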